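# Stand a ground weld coupon in the ultrasonic cleaner

## Task

Load the ultrasonic cleaner for the next wash: lift its lid off by the knob and lay it flat, knob up, on the rubber mat, then take the weld coupon from the V-shaped bevelling rest and stand it upright, bevelled end up, in the one empty slotted block in the tank. The blocks never sit quite in their places, so feel for the slot and lower the coupon all the way to the bottom of it before letting go. Do not drop the lid or the coupon, and leave the two coupons that already stand in the tank and the other things on the bench where they are.

Things in the scene. Friction and masses are not known exactly. Their poses are not given: they have to be found in the camera images.
- rim (a point): Fixed bench ultrasonic cleaner, a steel box 165 (its x, depth) x 230 (its y, length) x 190 mm high, with an open-topped dry tank 137 (x) x 202 (y) x 100 mm deep, walls 14 mm. The point is the centre of the tank's mouth, at rim height, 190 mm above the bench. z up, y along the cleaner's length; control panel on the -x side.
- tank_floor (a point): Centre of the tank floor, 90 mm above the bench, axes as the rim's. On it three equal white plastic slotted blocks are stuck down in a row along y, at y = -58, 0 and +58 mm from this point, x = 0, each off by up to 7 mm either way along y (not turned; exact places not given). Two hold a coupon already; the third, in any of the three places, is empty.
- row (a point): Nominal top centre of the middle block, 126 mm above the bench (tank floor + 36 mm), axes as the rim's; it does not follow the blocks' errors. Each block is 68 (x) x 42 (y) x 36 mm high; its single slot, in the middle of its top, is 48 (x) x 12.5 (y) mm, 28 mm deep, its edges broken by 1 mm. The slot's bottom is thus 98 mm above the bench.
- knob (a point): Loose sheet-steel lid on the cleaner's rim, 163 (x) x 228 (y) mm, about 0.4 kg, with a round black knob at its centre: head 32 mm across, 25 mm tall, on a 16 mm stem. The point is the middle of the head: 21 mm above the lid's upper face, 29 mm above its lowest edge (a lip 4 mm deep that drops into the tank), 13 mm below the knob's top. z up.
- mat_top (a point): Fixed black rubber mat, 190 mm (x) by 250 mm (y), 3 mm thick, lying clear on the bench: where the lid goes, long side along the mat's long side. This point is the centre of its upper face; z up.
- coupon_mid (a point): The weld coupon to load: loose steel bar 10 thick (its x) x 38 wide (its y) x 90 mm long (its z), about 0.26 kg. The point is its centre, 45 mm from either end. z points to the bevelled end (the last 5 mm form a roof-shaped edge); the other end is square. At the start it leans at 45 degrees in the bevelling rest, square end down, bevelled end up and towards the robot.
- valley (a point): Fixed bevelling rest: a V of angle iron, open upwards, each flank 60 mm long at 45 degrees and only 30 mm wide, so both 10 mm edges of the 38 mm wide coupon are free. The point is the V's valley, 40 mm above the bench; y along the valley, -x to the flank on which the coupon lies, +x to the flank against which its square end stands. Foot 110 x 60 x 6 mm.
- stood_a_mid (a point): One of the two coupons that already stand upright in slotted blocks in the tank, of the same size as the coupon to load; loose. This point is its centre, 45 mm above its lower end, 143 mm above the bench. Its width runs along the cleaner's x.
- stood_b_mid (a point): The other coupon that already stands in a slotted block in the tank; as the first.
- spool_mid (a point): Bystander: spool of copper-coated wire lying flat, 150 mm across, 55 mm high; the point is its centre.
- degreaser: Bystander: standing white plastic bottle, 64 mm across, 190 mm high; origin under its centre.
- brush: Bystander: hand brush with a wooden handle lying on the bench, about 0.2 m long along its x; origin about its middle.
- nails: Bystander: straight strip of collated nails standing on its points, 12 by 150 by 50 mm high, long along its y; origin under its centre.
- magnet: Bystander: flat square welding magnet lying on the bench, 80 by 80 by 14 mm; origin under its centre.
Not all that is in view belongs to the job. What is shaped like the part that bears coupon_mid but purple or red is not meant.

How it is judged:
On the way, in this order (a step that is already met when the one before it is completed fails the run):
1. the lid lies flat, knob up, on the rubber mat, let go (distance between knob and mat_top below 0.065 m and angle between knob's own z axis and vertical below 0.06 rad and z of knob in the frame of mat_top below 0.033 m and contact force between lid and the fingers below 0.1 N), for 0.2 s.
2. the coupon stands in the empty slot, at the bottom of it (z of coupon_mid in the frame of rim between -0.051 and -0.043 m and horizontal distance between coupon_mid and rim below 0.075 m and angle between coupon_mid's own z axis and vertical below 0.16 rad), for 0.2 s.
At the end, for the whole second after the job is handed in: Lid flat (within 3.5 degrees), knob up, on the mat, knob within 55 mm of its centre; coupon bevelled end up in the slot that was empty, leaning under 9 degrees, its square end within 4 mm of the slot bottom (its centre 43 to 51 mm below the rim); both let go and at rest (all of step 2 and distance between knob and mat_top below 0.065 m and angle between knob's own z axis and vertical below 0.06 rad and z of knob in the frame of mat_top below 0.033 m and linear speed of each of coupon, lid below 0.02 m/s); the robot touches nothing.
It fails at once if a coupon already standing in the tank was shifted by more than 15 mm or tipped (distance of any of stood_a_mid, stood_b_mid from where it was at the start of the episode above 0.015 m).
It fails at once if another thing on the bench was pushed by more than 30 mm (distance of any of spool_mid, degreaser, brush, nails, magnet from where it was at the start of the episode above 0.03 m).
It fails at once if the coupon was dropped (fell freely by more than about 10 mm) (linear speed of coupon above 0.45 m/s and contact force between coupon and the fingers below 0.1 N).
It fails at once if the lid was dropped (fell freely by more than about 10 mm) (linear speed of lid above 0.45 m/s and contact force between lid and the fingers below 0.1 N).
It also fails if it takes over 72 s, if anything falls off the work surface, if the arm or the gripper's body presses on something with over 40 N, if the wrist force passes 120 N, or if a joint passes its speed limit or range.

## Robot

A 6-joint arm with a two-finger parallel gripper is mounted at the origin on the work surface. World frame = base frame: x ahead of the robot, y to its left, z up, the work surface at z = 0. Lengths are in m, angles in rad, forces in N, time in s.
With the tool pointing down it reaches from about 0.425 to 0.925 m from the base axis. Payload 12.5 kg.
Tool frame: the origin (TCP) lies at the very end of the fingers, on their centre line; the grasp point (between the pads) lies 19 mm behind it; z points along the fingers, y is the direction in which the jaws open and shut (so a half turn about z gives the same grasp; the last joint's range is limited). The gripper opens to 85 mm and grips with 20 to 120 N. Pads are 22 mm wide; open, the fingers measure 114 mm over their backs; the gripper's body (76 mm by 85 mm) begins 54 mm behind the grasp point. The pads swing forward as they close: fully open they stand 13 mm farther back than shut.
Start: joints at [1.088, 0.491, 1.559, -0, 1.092, -0.106], TCP at [0.23, 0.581, 0.231] pointing down, gripper open.
Joint ranges: [-3.1, 3.1], [-0.84, 2.19], [0.05, 2.79], [-1.13, 4.28], [0.06, 2.93], [-2.69, 2.69]. Speed limits (rad/s): [2.22, 2.22, 2.79, 3.14, 3.14, 3.14].

## Interface

Orientations are given as a 3x3 rotation matrix whose columns are the frame's x, y, z axes.
In Python, from rig import read_state, camera, job_done gives the robot as it stands.
- The arm moves only by the tool servo_tool, never from a script. Its argument "motion" is one flat list of numbers, 4 for each row, row after row: the shift along the world's x, y, z in m, then the turn about the world's z in rad. In form: [tx, ty, tz, roll, tx, ty, tz, roll, ...]. A call has 1 to 12 rows; each row is the pose to reach, as a shift and turn from the pose measured when the call began; what a row does not reach only later rows make up. A row lasts 1/10 s, in which the tool goes at most 50 mm and 8.59 degrees, less where a joint would pass 70% of its speed; a pose out of reach is approached as far as the arm can. A call with a gripper value outside its range is refused whole. "jaw" is the opening, from 0 (shut) to 1 (fully open), set as the call begins (left out, the last holds). The fingers move at their own pace and stop on an object; "newtons" is the grip in N (left out, the last holds). Time passes only in rows, so rows that repeat a pose let the fingers close. It gives the time, the measured TCP pose, the force and the opening at its end, in the units of the state.
- read_state(): the state, without advancing time (a new reading comes with each control period).
- camera(name): name is "scene" or "top" or "wrist"; returns a dict with "pixels" (480x640x3 uint8, red, green, blue), "range_z" (480x640 float32, m along the optical axis (not along the pixel's ray), 0 where there is no reading), "intrinsics" (3x3 intrinsics, pixels), "origin" and "attitude" of the camera in the world. Camera axes: x right, y down, z forward; pixel columns grow to the right and rows downward; lengths in m; the calibration is good to about 2 mm. A picture is of the moment at which its call begins.
- job_done(): hands the job in, once; it reports no verdict.
The state is a dict: "time_s": time; "joint_pos": joint angles; "joint_velocities": joint speeds; "tau": joint torques, N m; "position": TCP position; "ee_rot": TCP orientation; "force": force on the tool from outside, world axes, zero at the start; "torque": the same for the moment, N m; "gripper_width": finger opening in m.
Only numpy, scipy, OpenCV 4.12 (cv2) and the standard library are available. Lean on these libraries where they do the work, as an engineer would, in place of code of your own. Each camera call takes 0.05 s, during which the arm holds its last target.

## Working session

There is one attempt and no reset: what is moved stays moved. The work goes in short steps, Python scripts to look and compute and a tool call to move; the robot and the scene stay as the last step left them, time stands still between calls to the robot, and variables do not carry over. Pictures are saved under pics/ and viewed, and the job is handed in when it is done.

Besides the shell and the picture viewer there is one more tool, called after ">>>" as name(argument=value, ...) on one line, values as JSON. servo_tool: Moves the arm, as the interface text tells. Its arguments: {"type":"object","properties":{"motion":{"type":"array","items":{"type":"number"}},"jaw":{"type":"number"},"newtons":{"type":"number"}},"required":["motion"]}

```bash
ls; mkdir -p pics; cat > h.py <<'E'
import numpy as np, cv2
from rig import read_state, camera, job_done
def snap(n,tag):
    c=camera(n); np.savez(f'{tag}.npz',**{k:np.array(v) for k,v in c.items()})
    cv2.imwrite(f'pics/{tag}.png',c['pixels'][:,:,::-1]); return c
def load(tag): return dict(np.load(f'{tag}.npz'))
def P(c,u,v,z=None):
    K=c['intrinsics']; d=c['range_z'][int(round(v)),int(round(u))] if z is None else z
    p=np.array([(u-K[0,2])/K[0,0]*d,(v-K[1,2])/K[1,1]*d,d]); return c['origin']+c['attitude']@p
def atz(c,u,v,h):
    K=c['intrinsics']; r=c['attitude']@np.array([(u-K[0,2])/K[0,0],(v-K[1,2])/K[1,1],1]); return c['origin']+r*(h-c['origin'][2])/r[2]
def cloud(c):
    K=c['intrinsics']; v,u=np.mgrid[:480,:640]; d=c['range_z']
    p=np.stack([(u-K[0,2])/K[0,0]*d,(v-K[1,2])/K[1,1]*d,d],-1)@c['attitude'].T+c['origin']; p[d==0]=np.nan; return p
def crop(tag,u0,v0,u1,v1,s,out):
    im=cv2.imread(f'pics/{tag}.png')[v0:v1,u0:u1]; cv2.imwrite(f'pics/{out}.png',cv2.resize(im,None,fx=s,fy=s,interpolation=cv2.INTER_CUBIC))
def proj(c,p):
    q=c['attitude'].T@(np.array(p)-c['origin']); q=c['intrinsics']@q; return q[:2]/q[2]
E
python3 - <<'E'
from h import *
for n in ['scene','top','wrist']:
    c=snap(n,n+'0'); print(n,c['origin'].round(3),c['attitude'].round(3).tolist(),c['intrinsics'].tolist())
print(read_state())
E
```

```text
pics
scene [ 0.972 -0.62   0.804] [[0.831, 0.369, -0.417], [0.557, -0.535, 0.636], [0.011, -0.76, -0.65]] [[473.7934251843213, 0.0, 321.40541232221784], [0.0, 473.7934251843213, 242.10437911426453], [0.0, 0.0, 1.0]]
top [0.387 0.039 1.136] [[-0.021, -0.985, 0.174], [-1.0, 0.02, -0.009], [0.006, -0.174, -0.985]] [[458.26367515437363, 0.0, 320.8424663829156], [0.0, 458.26367515437363, 240.23681334181703], [0.0, 0.0, 1.0]]
wrist [0.156 0.611 0.373] [[0.367, 0.885, 0.285], [0.93, -0.349, -0.114], [-0.001, 0.307, -0.952]] [[336.4450005857358, 0.0, 322.11394309975543], [0.0, 336.4450005857358, 244.11742031230557], [0.0, 0.0, 1.0]]
{'time_s': 0.15, 'joint_pos': array([ 1.08843011e+00,  4.91409105e-01,  1.55928934e+00,  2.74375741e-05,
        1.09170022e+00, -1.05596344e-01]), 'joint_velocities': array([-0.00021989, -0.00175075, -0.00405622,  0.00143113, -0.00205797,
       -0.00089668]), 'tau': array([ 2.28675912e-03, -6.18712664e+01, -2.61698270e+01, -9.30308784e-05,
        3.13243312e-03,  1.25319164e-05]), 'position': array([0.22984878, 0.58103629, 0.23087636]), 'ee_rot': array([[-9.29853232e-01,  3.67930443e-01, -3.95463694e-04],
       [ 3.67930639e-01,  9.29852973e-01, -7.02757361e-04],
       [ 1.09157264e-04, -7.98964414e-04, -9.99999675e-01]]), 'force': array([-0.28816408,  0.3542958 , -0.13342025]), 'torque': array([ 0.03215473, -0.0030668 , -0.04729447]), 'gripper_width': 0.08545786576292773}
```

View pics/scene0.png

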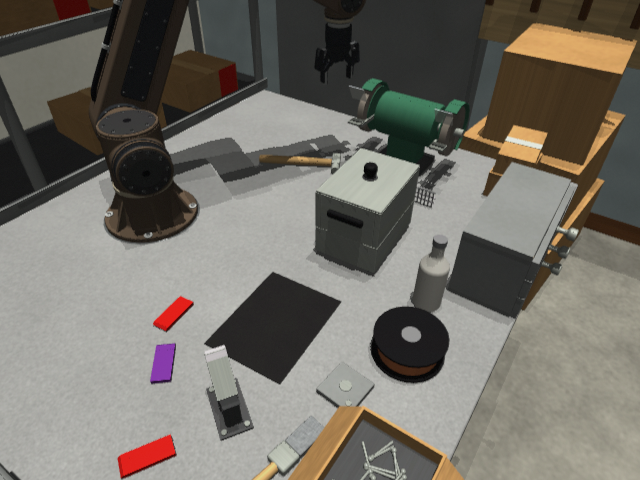

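View pics/top0.png

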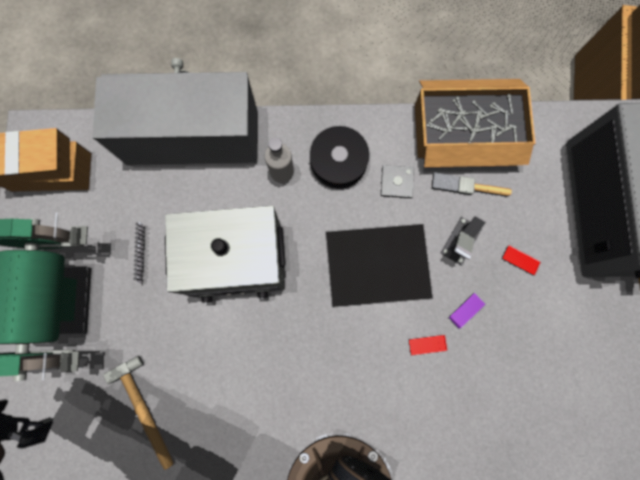

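View pics/wrist0.png

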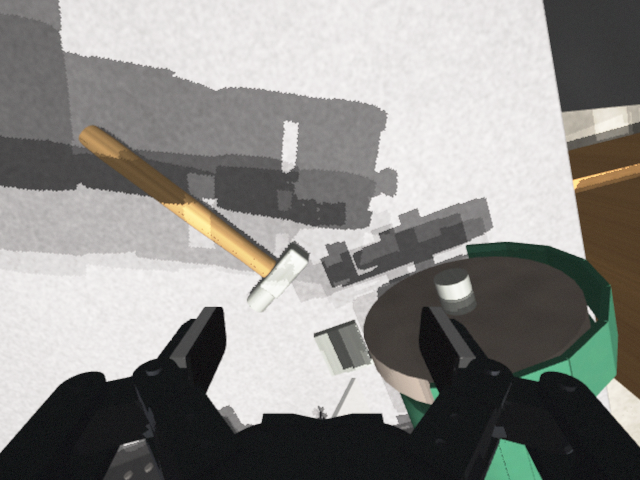

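The arm sees the cleaner in the top view at (222,250), with its knob at (220,247). The mat is at (380,265). The rest with the grey coupon is at (462,240), and the red and purple decoys lie flat at (520,260), (428,345) and (467,310). I'll zoom in and measure.

```bash
python3 - <<'E'
from h import *
crop('top0',415,195,515,285,7,'t_rest'); crop('scene0',190,320,270,450,5,'s_rest')
c=load('top0'); p=cloud(c)
print('knob',P(c,220,245))
# lid plane mask
m=(p[...,2]>0.185)&(p[...,2]<0.203); m[:, :150]=0; m[:,300:]=0; m[:190]=0;m[310:]=0
q=p[m]; print(len(q),np.median(q[:,2])); r=cv2.minAreaRect(q[:,:2].astype(np.float32)); print('lid',r, cv2.boxPoints(r))
k=(p[...,2]>0.213)&m*0+((p[...,2]>0.215)&(p[...,2]<.24)); k=k.astype(bool);k[:, :200]=0;k[:,240:]=0;k[:230]=0;k[265:]=0
print('knobpts',k.sum(),p[k].mean(0),p[k].min(0),p[k].max(0))
g=c['pixels'].max(-1)<45; g[:, :310]=0;g[:,450:]=0;g[:215]=0;g[320:]=0
q=p[g]; q=q[abs(q[:,2]-.003)<.01]; r=cv2.minAreaRect(q[:,:2].astype(np.float32)); print('mat',r,cv2.boxPoints(r),np.median(q[:,2]))
q=p[200:275,435:495].reshape(-1,3); q=q[q[:,2]>.03]
for h in np.arange(.03,.13,.01):
    s=q[(q[:,2]>=h)&(q[:,2]<h+.01)]; print(round(h,2),len(s),s.mean(0).round(4) if len(s) else '')
E
```

```text
knob [0.54186358 0.23409535 0.22398005]
8362 0.1935806220890205
lid ((0.5410739183425903, 0.2396453320980072), (0.16471877694129944, 0.22981643676757812), 3.556612968444824) [[0.45174485 0.3492231 ]
 [0.46600145 0.11984928]
 [0.630403   0.13006756]
 [0.6161464  0.3594414 ]]
knobpts 199 [0.54039754 0.23835007 0.22620979] [0.52602551 0.22341601 0.21626317] [0.55643024 0.25421113 0.23152331]
mat ((0.524636447429657, -0.14345939457416534), (0.18033689260482788, 0.3008227050304413), 3.8352980613708496) [[ 4.2460915e-01  5.8386102e-04]
 [ 4.4473073e-01 -2.9956514e-01]
 [ 6.2466371e-01 -2.8750265e-01]
 [ 6.0454214e-01  1.2646347e-02]] 0.0025563739906515615
0.03 6 [ 0.5858 -0.3105  0.0346]
0.04 48 [ 0.5859 -0.3229  0.0472]
0.05 118 [ 0.5869 -0.3262  0.055 ]
0.06 115 [ 0.589  -0.3278  0.0648]
0.07 134 [ 0.5915 -0.3286  0.075 ]
0.08 75 [ 0.5702 -0.3162  0.084 ]
0.09 54 [ 0.5448 -0.2971  0.095 ]
0.1 96 [ 0.5337 -0.2917  0.1051]
0.11 3 [ 0.5263 -0.2964  0.1112]
0.12 0
```

View crops.

View pics/t_rest.png

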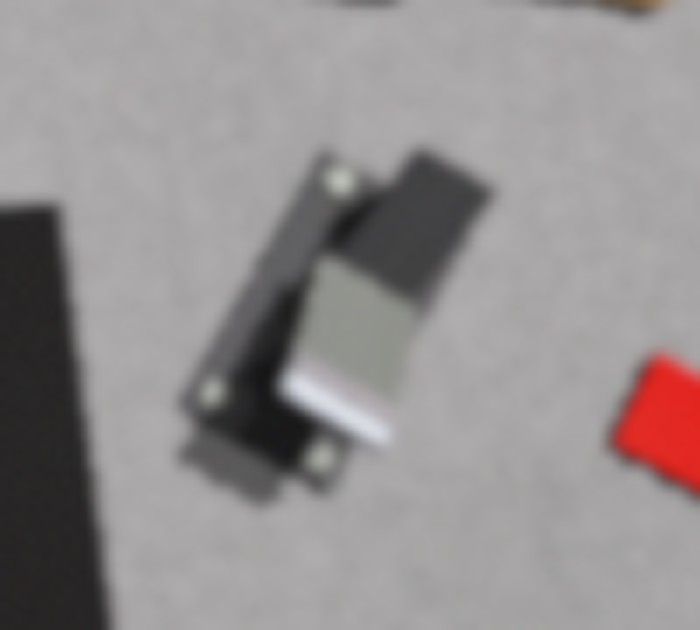

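View pics/s_rest.png

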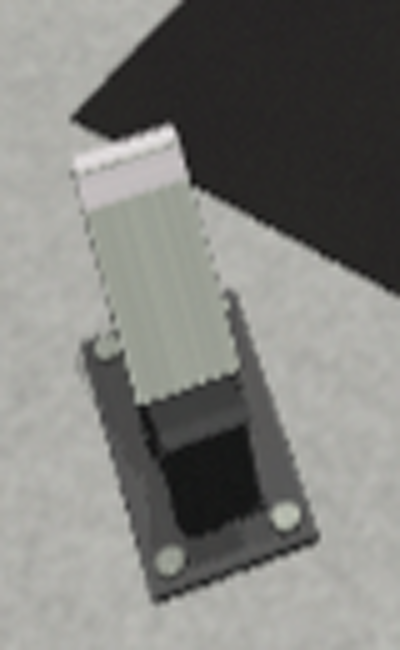

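```bash
python3 - <<'E'
from h import *
c=load('top0')
for uv in [(327,232),(424,225),(432,299),(332,305)]: print(atz(c,*uv,.003))
print(atz(c,379,265,.003))
crop('top0',315,215,445,315,6,'t_mat')
E
```

```text
[0.60732673 0.01271763 0.003     ]
[ 0.62050487 -0.23299488  0.003     ]
[ 0.43445128 -0.24152037  0.003     ]
[0.42492664 0.00469847 0.003     ]
[ 0.52111503 -0.11475421  0.003     ]
```

View pics/t_mat.png

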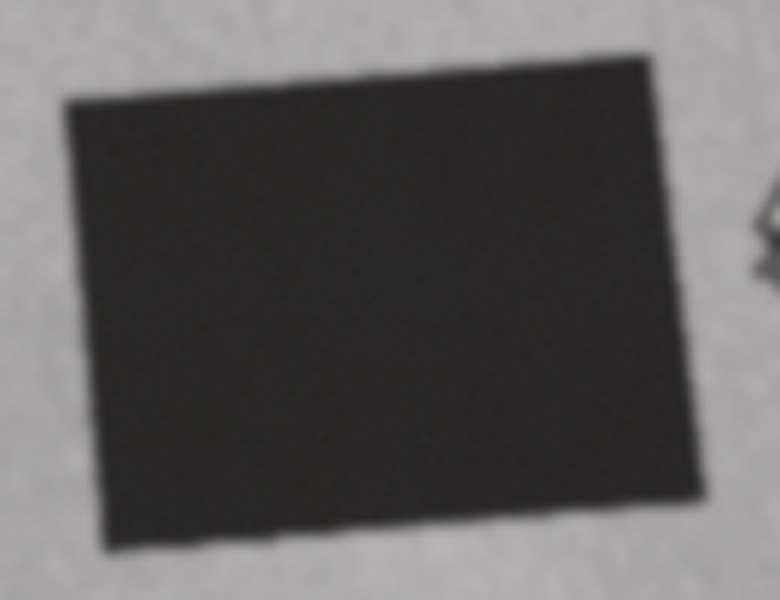

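Everything measures consistently: lid top z = 0.194, knob at about (0.541, 0.239), mat centre at about (0.522, -0.114), lid and mat turned about 3.5° and 3.1°. I'll go above the knob.

>>> servo_tool(motion=[0.03,-0.03,0.04,0,0.06,-0.065,0.08,0,0.09,-0.1,0.08,0,0.12,-0.13,0.08,0,0.155,-0.17,0.08,0,0.19,-0.21,0.08,0,0.22,-0.245,0.08,0,0.25,-0.275,0.08,0,0.28,-0.31,0.08,0,0.311,-0.342,0.08,0,0.311,-0.342,0.08,0,0.311,-0.342,0.08,0], jaw=1)

```text
time_s: 1.35
position: [0.5412, 0.2383, 0.3104]
ee_rot: [[-0.929, 0.37, -0.001], [0.37, 0.929, -0.001], [0.001, -0.001, -1.0]]
force: [-0.3, 0.2, 0.5]
gripper_width: 0.0856
```

```bash
python3 - <<'E'
from h import *
c=snap('wrist','w1'); s=read_state(); print(s['time_s'],s['position'],s['force'],s['ee_rot'].round(3).tolist())
E
```

```text
1.4 [0.54055477 0.23906202 0.31058111] [-0.34666221 -0.3851027   0.47999201] [[-0.93, 0.368, -0.001], [0.368, 0.93, -0.001], [0.001, -0.001, -1.0]]
```

View pics/w1.png

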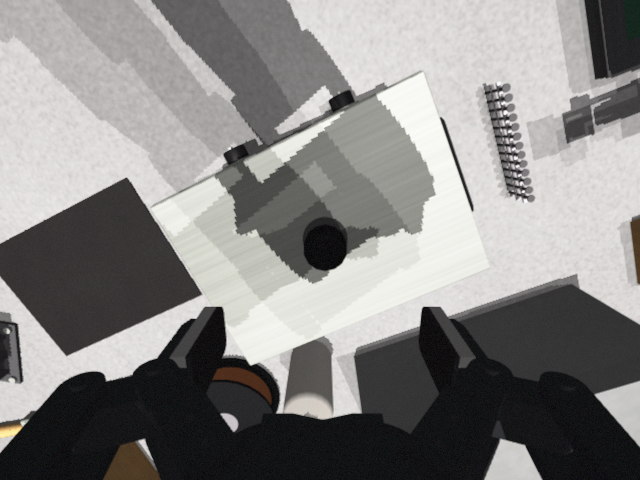

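```bash
python3 - <<'E'
from h import *
c=load('w1'); p=cloud(c); print(atz(c,325,246,.228),P(c,325,246))
m=(p[...,2]>.22)&(p[...,2]<.235); m[:210]=0;m[280:]=0;m[:,:290]=0;m[:,360:]=0
q=p[m];print(m.sum(),q.mean(0),cv2.minEnclosingCircle(q[:,:2].astype(np.float32)))
m=(p[...,2]>.185)&(p[...,2]<.2); q=p[m]; print(cv2.minAreaRect(q[:,:2].astype(np.float32)))
E
```

```text
[0.53651235 0.24252178 0.228     ] [0.53691793 0.24237142 0.22668099]
1429 [0.53986079 0.2412678  0.22614949] ((0.5412982702255249, 0.24061614274978638), 0.016040485352277756)
((0.5413334369659424, 0.24049913883209229), (0.1645078808069229, 0.22831307351589203), 3.6003570556640625)
```

Both fits put the knob at about (0.541, 0.240). Descending to TCP z = 0.200.

>>> servo_tool(motion=[0,0.001,-0.03,0,0,0.001,-0.06,0,0,0.001,-0.09,0,0,0.001,-0.105,0,0,0.001,-0.11,0,0,0.001,-0.11,0])

```text
time_s: 2.0
position: [0.54, 0.241, 0.2005]
ee_rot: [[-0.93, 0.367, -0.002], [0.367, 0.93, -0.001], [0.001, -0.001, -1.0]]
force: [0.3, 0.1, -0.1]
gripper_width: 0.0853
```

>>> servo_tool(motion=[0,0,0,0,0,0,0,0,0,0,0,0,0,0,0,0,0,0,0,0,0,0,0,0,0,0,0,0], jaw=0, newtons=60)

```text
time_s: 2.7
position: [0.54, 0.2408, 0.2015]
ee_rot: [[-0.93, 0.367, -0.001], [0.367, 0.93, -0.001], [0.001, -0.001, -1.0]]
force: [-1.8, -1.7, 6.5]
gripper_width: 0.0303
```

>>> servo_tool(motion=[0,0,0.01,0,0,0,0.03,0,0,0,0.05,0,0,-0.02,0.06,0,-0.002,-0.06,0.06,0,-0.004,-0.1,0.06,0,-0.006,-0.145,0.06,0,-0.008,-0.19,0.06,0,-0.011,-0.235,0.055,0,-0.014,-0.28,0.04,0,-0.016,-0.32,0.02,0,-0.018,-0.345,0,0])

```text
time_s: 3.9
position: [0.5217, -0.1068, 0.2014]
ee_rot: [[-0.929, 0.369, -0.0], [0.369, 0.929, -0.001], [-0.0, -0.001, -1.0]]
force: [0.6, 0.6, -4.7]
gripper_width: 0.0295
```

```bash
python3 - <<'E'
from h import *
c=snap('top','t2'); s=read_state(); print(s['time_s'],s['position'],s['force'],s['torque'],s['gripper_width'])
E
```

```text
3.95 [ 0.52057093 -0.10868334  0.19818174] [-0.52296901 -3.19961286 -7.15492229] [-0.18111872  0.11370466  0.03968498] 0.029182631506121347
```

View pics/t2.png

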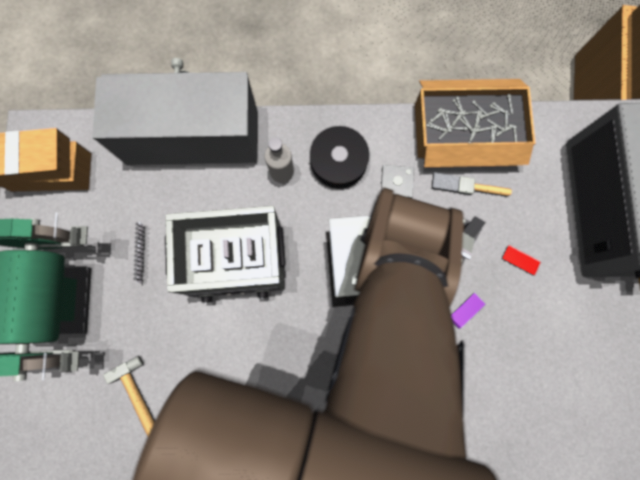

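The lid is off. The left block (+y), at (203,254) in the top view, is the empty one. Lowering the lid onto the mat.

>>> servo_tool(motion=[0,-0.005,-0.04,0,0.001,-0.005,-0.08,0,0.001,-0.005,-0.12,0,0.001,-0.005,-0.15,0,0.001,-0.005,-0.165,0,0.001,-0.005,-0.17,0,0.001,-0.005,-0.174,0,0.001,-0.005,-0.177,0,0.001,-0.005,-0.178,0])

```text
time_s: 4.85
position: [0.5219, -0.1138, 0.0208]
ee_rot: [[-0.929, 0.37, -0.003], [0.37, 0.929, -0.001], [0.003, -0.002, -1.0]]
force: [0.5, 0.1, -4.2]
gripper_width: 0.0297
```

>>> servo_tool(motion=[0,0,-0.001,0,0,0,-0.002,0,0,0,-0.003,0,0,0,-0.003,0])

```text
time_s: 5.25
position: [0.5221, -0.1138, 0.0184]
ee_rot: [[-0.929, 0.37, -0.003], [0.37, 0.929, -0.001], [0.002, -0.002, -1.0]]
force: [-1.1, 0.9, 4.8]
gripper_width: 0.0295
```

Contact: the force sign has flipped to positive. Releasing, with a slight down-hold.

>>> servo_tool(motion=[0,0,0,0,0,0,0,0,0,0,0,0,0,0,0.002,0,0,0,0.004,0], jaw=1)

```text
time_s: 5.75
position: [0.5222, -0.1138, 0.0226]
ee_rot: [[-0.929, 0.37, -0.003], [0.37, 0.929, -0.001], [0.002, -0.002, -1.0]]
force: [0.9, -0.0, -0.1]
gripper_width: 0.0854
```

>>> servo_tool(motion=[0,0,0.03,0,0,0,0.07,0,0,0,0.11,0,0,-0.02,0.15,0,0,-0.06,0.17,0,0,-0.1,0.18,0,0,-0.13,0.18,-0.1,0.005,-0.16,0.18,-0.19,0.005,-0.175,0.18,-0.19,0.005,-0.175,0.18,-0.19])

```text
time_s: 6.75
position: [0.5268, -0.29, 0.2022]
ee_rot: [[-0.843, 0.538, -0.003], [0.538, 0.843, -0.001], [0.002, -0.002, -1.0]]
force: [-0.6, 0.3, -0.9]
gripper_width: 0.0855
```

```bash
python3 - <<'E'
from h import *
c=snap('wrist','w3'); snap('scene','s3'); s=read_state(); print(s['time_s'],s['position'],s['force'],s['gripper_width'],s['joint_pos'])
E
```

```text
6.85 [ 0.52683663 -0.28796772  0.20229311] [-0.33941252  0.2341919  -0.14383924] 0.08550219601203682 [-0.60928897  0.48693828  1.65302126 -0.00254905  1.00446067 -1.61208696]
```

View pics/w3.png

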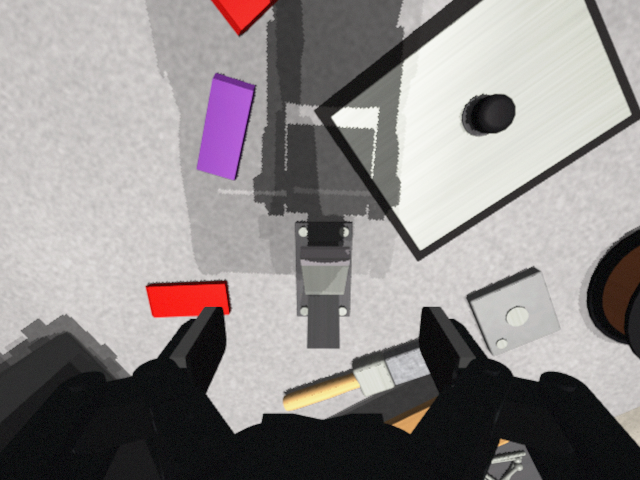

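View pics/s3.png

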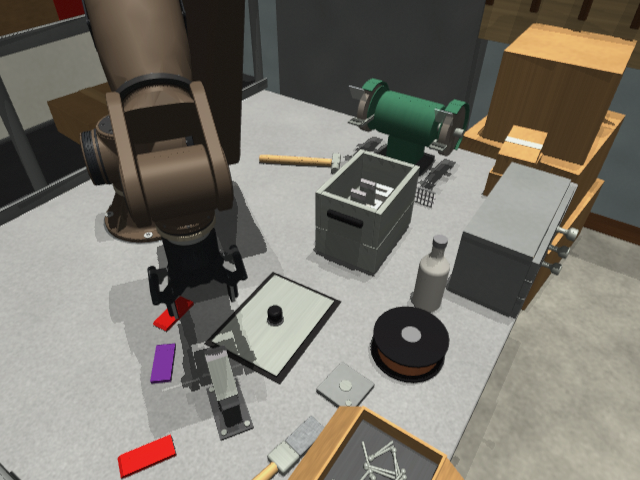

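The lid lies flat on the mat. Next I'll confirm the coupon in a close-up and measure the rest and its yaw.

```bash
python3 - <<'E'
from h import *
crop('w3',270,200,380,360,5,'w3c')
c=load('w3'); p=cloud(c)
R=p[200:360,280:370]
q=R.reshape(-1,3)
for h0,h1 in [(.003,.012)]:
    s=q[(q[:,2]>h0)&(q[:,2]<h1)]; r=cv2.minAreaRect(s[:,:2].astype(np.float32)); print('foot',r,len(s))
s=q[q[:,2]>.035]; print(len(s)); r=cv2.minAreaRect(s[:,:2].astype(np.float32)); print('upper',r,cv2.boxPoints(r))
for v in range(205,352,5): print(v,[tuple(p[v,u].round(3)) for u in (312,324,338)])
E
```

```text
foot ((0.6059138774871826, -0.33398520946502686), (0.07513384521007538, 0.17704054713249207), 66.06340026855469) 2218
3904
upper ((0.5727339386940002, -0.31695887446403503), (0.03795792907476425, 0.10546033084392548), 57.398075103759766) [[ 0.51808643 -0.30453643]
 [ 0.6069298  -0.36135837]
 [ 0.62738144 -0.32938132]
 [ 0.5385381  -0.27255937]]
205 [(np.float64(0.511), np.float64(-0.293), np.float64(0.0)), (np.float64(0.518), np.float64(-0.282), np.float64(0.001)), (np.float64(0.526), np.float64(-0.27), np.float64(-0.001))]
210 [(np.float64(0.516), np.float64(-0.296), np.float64(-0.002)), (np.float64(0.523), np.float64(-0.285), np.float64(-0.002)), (np.float64(0.53), np.float64(-0.273), np.float64(-0.001))]
215 [(np.float64(0.52), np.float64(-0.299), np.float64(0.0)), (np.float64(0.527), np.float64(-0.288), np.float64(0.0)), (np.float64(0.535), np.float64(-0.276), np.float64(-0.0))]
220 [(np.float64(0.525), np.float64(-0.302), np.float64(-0.001)), (np.float64(0.532), np.float64(-0.291), np.float64(-0.001)), (np.float64(0.54), np.float64(-0.279), np.float64(-0.001))]
225 [(np.float64(
[... 4073 characters left out ...]
49), np.float64(0.074)), (np.float64(0.608), np.float64(-0.34), np.float64(0.074)), (np.float64(0.616), np.float64(-0.329), np.float64(0.073))]
340 [(np.float64(0.606), np.float64(-0.352), np.float64(0.075)), (np.float64(0.611), np.float64(-0.342), np.float64(0.077)), (np.float64(0.618), np.float64(-0.331), np.float64(0.076))]
345 [(np.float64(0.608), np.float64(-0.353), np.float64(0.08)), (np.float64(0.613), np.float64(-0.343), np.float64(0.082)), (np.float64(0.621), np.float64(-0.333), np.float64(0.079))]
350 [(np.float64(0.659), np.float64(-0.389), np.float64(-0.001)), (np.float64(0.667), np.float64(-0.377), np.float64(-0.002)), (np.float64(0.675), np.float64(-0.362), np.float64(-0.001))]
```

View pics/w3c.png

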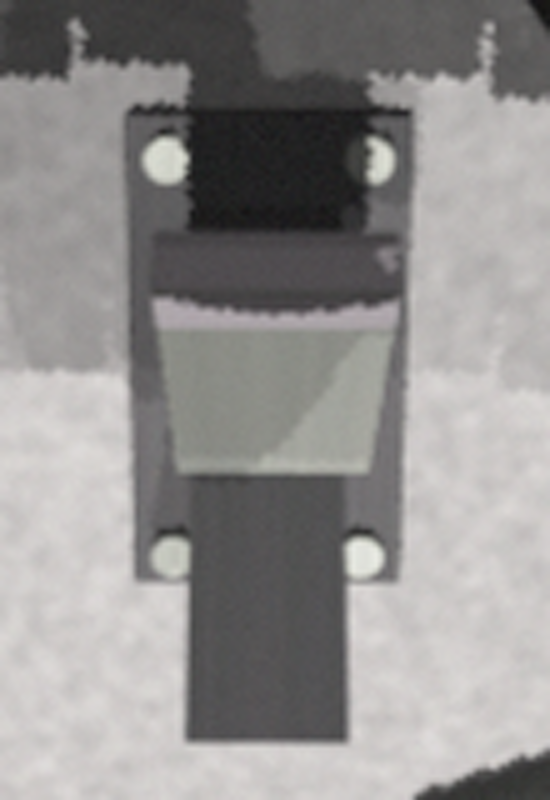

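Candidates: grey bar in the V at (326,278), purple bar at (226,127), red bars at (190,298) and (240,10). The grey bar is the coupon, since it is the only one leaning in the V with its bevel (pale strip) up. Fits agree: 38 mm wide, upper face at 45°, axis of the V at -32.6°, tool yaw already right.

>>> servo_tool(motion=[0.014,-0.009,-0.03,0,0.014,-0.009,-0.07,0,0.014,-0.009,-0.1,0,0.014,-0.009,-0.125,0,0.014,-0.009,-0.132,0,0.014,-0.009,-0.133,0,0.014,-0.009,-0.133,0])

```text
time_s: 7.55
position: [0.5414, -0.2967, 0.0705]
ee_rot: [[-0.844, 0.536, -0.002], [0.536, 0.844, -0.001], [0.002, -0.002, -1.0]]
force: [0.9, 0.1, 0.3]
gripper_width: 0.0853
```

>>> servo_tool(motion=[0,0,0,0,0,0,0,0,0,0,0,0,0,0,0,0,0,0,0,0,0,0,0,0,0,0,0,0], jaw=0, newtons=25)

```text
time_s: 8.25
position: [0.5415, -0.2969, 0.0712]
ee_rot: [[-0.844, 0.536, -0.002], [0.536, 0.844, -0.001], [0.001, -0.002, -1.0]]
force: [-1.0, 0.3, 6.0]
gripper_width: 0.0376
```

```bash
python3 - <<'E'
from h import *
c=snap('wrist','w4'); snap('scene','s4'); s=read_state(); print(s['time_s'],s['position'],s['force'],s['gripper_width'])
crop('s4',150,230,290,450,3.5,'s4c' ) if 0 else crop('s4',140,250,290,450,3,'s4c')
E
```

```text
8.35 [ 0.54149804 -0.2968961   0.07118318] [-0.96731778  0.56210121  5.92458371] 0.03745297437786838
```

View pics/s4c.png

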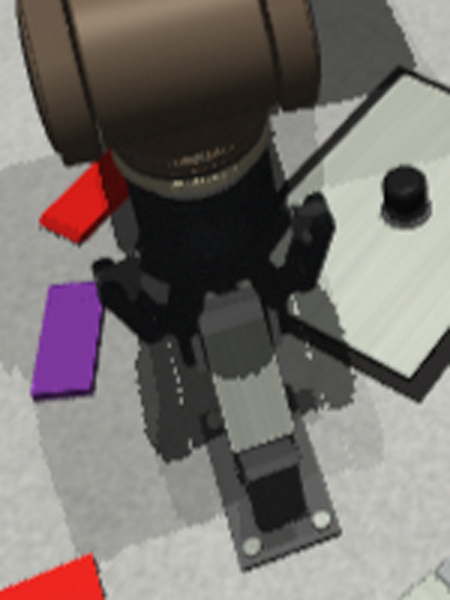

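View pics/w4.png

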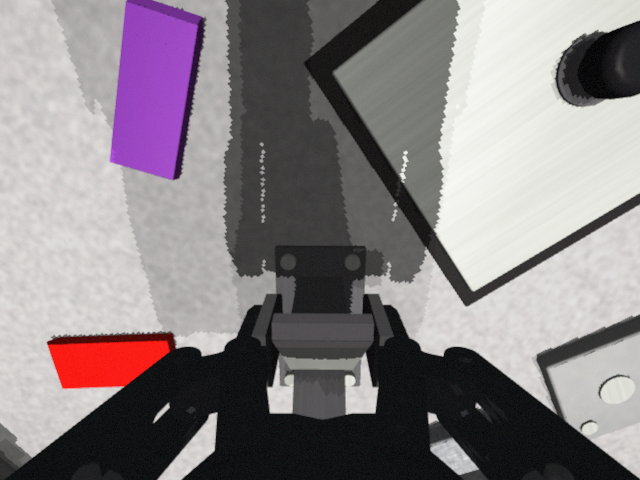

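The coupon is gripped (37.5 mm). Lifting it straight out to see how it hangs.

>>> servo_tool(motion=[0,0,0.005,0,0,0,0.015,0,0,0,0.035,0,0,0,0.06,0,0,0,0.09,0,0,0,0.13,0,0,0,0.17,0,0,0,0.19,0,0,0,0.2,0,0,0,0.2,0])

```text
time_s: 9.35
position: [0.5415, -0.2969, 0.2723]
ee_rot: [[-0.844, 0.536, -0.0], [0.536, 0.844, -0.002], [-0.001, -0.002, -1.0]]
force: [-0.0, -0.2, -3.3]
gripper_width: 0.0374
```

```bash
python3 - <<'E'
from h import *
c=snap('wrist','w5'); snap('scene','s5'); s=read_state(); print(s['time_s'],s['position'],s['force'],s['torque'],s['gripper_width'])
crop('s5',140,150,290,350,3,'s5c')
c=load('w1');p=cloud(c)
for v in (120,150,165,180,200):
  print(v,[tuple(np.nan_to_num(p[v,u]).round(3).tolist()) for u in range(440,480,4)])
c=load('t2');p=cloud(c)
E
```

```text
9.45 [ 0.54105754 -0.29663572  0.26999686] [-0.96580468 -0.28842239 -3.61113775] [0.04657165 0.04634112 0.00950921] 0.03729056470312185
120 [(0.489, 0.351, 0.193), (0.506, 0.418, -0.001), (0.508, 0.422, -0.001), (0.51, 0.427, -0.001), (0.512, 0.431, -0.0), (0.514, 0.436, -0.001), (0.516, 0.441, -0.002), (0.518, 0.446, -0.001), (0.519, 0.45, 0.0), (0.521, 0.455, 0.0)]
150 [(0.509, 0.345, 0.193), (0.51, 0.348, 0.193), (0.511, 0.351, 0.193), (0.518, 0.365, 0.158), (0.548, 0.423, -0.002), (0.55, 0.428, -0.002), (0.551, 0.432, -0.001), (0.553, 0.437, -0.001), (0.555, 0.442, -0.001), (0.557, 0.447, -0.001)]
165 [(0.519, 0.342, 0.193), (0.52, 0.345, 0.194), (0.521, 0.348, 0.194), (0.523, 0.351, 0.192), (0.532, 0.365, 0.158), (0.568, 0.422, 0.001), (0.57, 0.428, -0.002), (0.572, 0.433, -0.002), (0.574, 0.437, -0.0), (0.576, 0.442, -0.0)]
180 [(0.53, 0.339, 0.194), (0.531, 0.342, 0.194), (0.532, 0.345, 0.193), (0.533, 0.347, 0.194), (0.534, 0.35, 0.194), (0.536, 0.354, 0.193), (0.547, 0.369, 0.155), (0.591, 0.428, -0.002), (0.593, 0.432, -0.001), (0.595, 0.438, -0.002)]
200 [(0.545, 0.335, 0.193), (0.546, 0.338, 0.193), (0.547, 0.341, 0.193), (0.549, 0.344, 0.192), (0.549, 0.347, 0.194), (0.551, 0.35, 0.192), (0.552, 0.353, 0.192), (0.565, 0.367, 0.159), (0.619, 0.426, -0.0), (0.621, 0.431, -0.001)]
```

View pics/s5c.png

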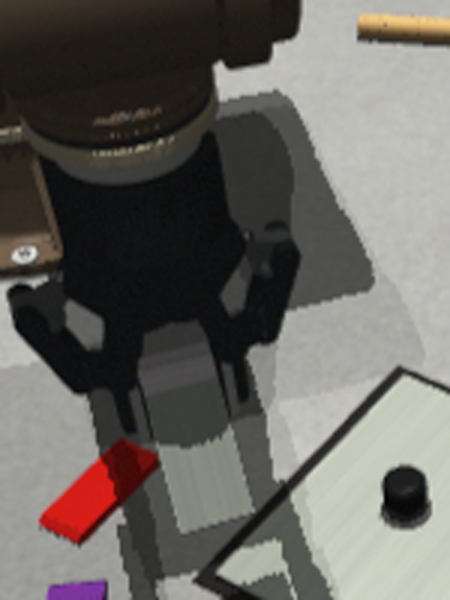

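View pics/w5.png

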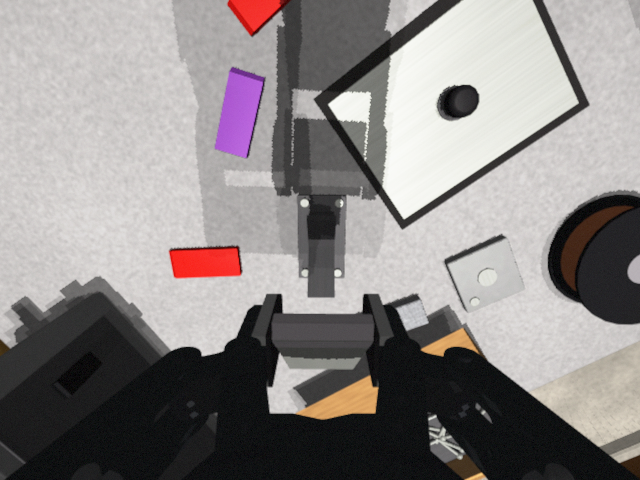

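The coupon is rigid in the grip at 45°. The tool can't tilt, so I'll pivot the coupon upright in the grip by pushing its foot against the cleaner's outer +y wall. The jaw axis then already matches the slot. Carrying it there.

>>> servo_tool(motion=[0.002,0.02,0.005,-0.05,0.005,0.055,0.01,-0.13,0.008,0.1,0.015,-0.21,0.01,0.145,0.02,-0.3,0.013,0.19,0.02,-0.39,0.016,0.235,0.02,-0.48,0.019,0.28,0.02,-0.57,0.022,0.325,0.02,-0.66,0.025,0.37,0.02,-0.75,0.028,0.415,0.02,-0.84,0.031,0.46,0.02,-0.91,0.034,0.5,0.02,-0.94], newtons=40)

```text
time_s: 10.65
position: [0.5745, 0.2055, 0.2882]
ee_rot: [[-0.063, 0.998, -0.005], [0.998, 0.063, 0.002], [0.002, -0.005, -1.0]]
force: [0.8, -0.4, -1.9]
gripper_width: 0.0374
```

>>> servo_tool(motion=[0.002,0.045,0,0,0.005,0.09,0,0,0.008,0.13,0,0,0.01,0.17,0,0,0.011,0.2,0,0,0.012,0.215,0,0,0.012,0.222,0,0,0.012,0.222,0,0])

```text
time_s: 11.45
position: [0.5864, 0.4274, 0.2871]
ee_rot: [[-0.063, 0.998, -0.006], [0.998, 0.063, 0.001], [0.001, -0.006, -1.0]]
force: [-0.2, 0.1, -2.8]
gripper_width: 0.0372
```

```bash
python3 - <<'E'
from h import *
c=snap('top','t6'); snap('scene','s6'); s=read_state(); print(s['time_s'],s['position'],s['ee_rot'].round(3).tolist(),s['force'],s['gripper_width'],s['joint_pos'])
crop('s6',290,20,470,200,3.3,'s6c');crop('t6',150,180,310,320,5,'t6c')
E
```

```text
11.55 [0.586696   0.42635219 0.28792129] [[-0.062, 0.998, -0.005], [0.998, 0.062, 0.001], [0.002, -0.005, -1.0]] [ 0.20755379 -0.06505202 -1.60712369] 0.037398337011072286 [0.53601156 0.60377061 1.19951986 0.00412469 1.3422672  0.47279484]
```

View pics/s6c.png

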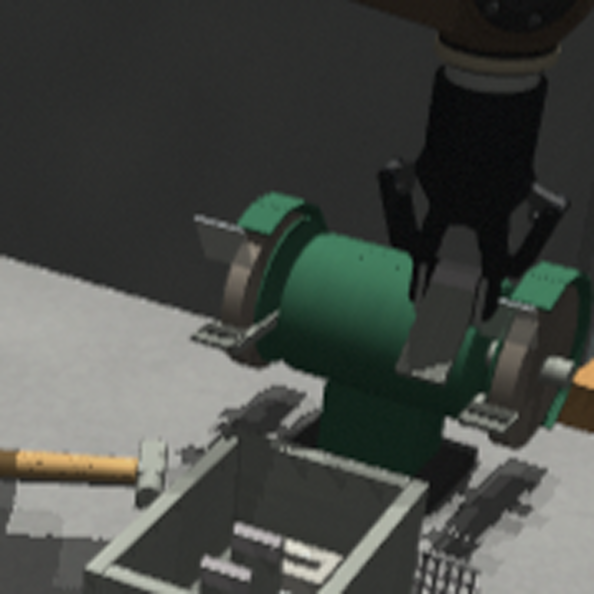

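View pics/t6c.png

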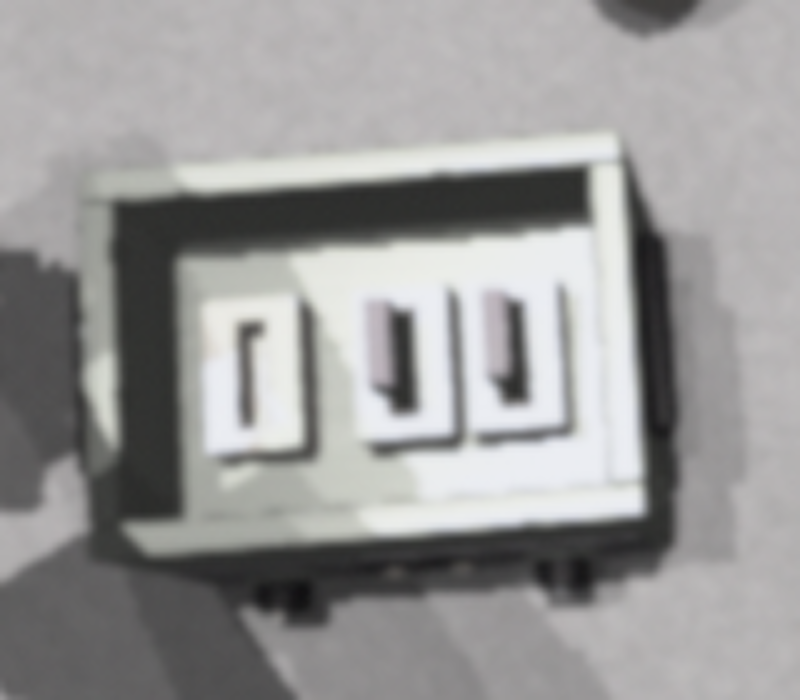

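```bash
python3 - <<'E'
from h import *
c=load('t6'); p=cloud(c)
C=np.array([.5413,.2405]);a=np.deg2rad(3.58);R=np.array([[np.cos(a),np.sin(a)],[-np.sin(a),np.cos(a)]])
for n,u,v,h in [('blk',255,374.5,.126),('slotmid',250,373,.126)]+[('bc%d'%i,*q,.126) for i,q in enumerate([(203,300),(299,292),(306,448),(212,458)])]+[('slot',*q,.126) for q in [(238,322),(263,320),(255,428),(240,426)]]+[('rimcorn',*q,.19) for q in [(112,203),(587,165),(612,485),(125,523)]]:
    w=atz(c,150+u/5,180+v/5,h); print(n,w.round(4),(R@(w[:2]-C)).round(4))
# block top cloud
m=(p[...,2]>.118)&(p[...,2]<.134); m[:,:175]=0;m[:,280:]=0;m[:215]=0;m[290:]=0
n,l,st,ce=cv2.connectedComponentsWithStats(m.astype(np.uint8))
for i in range(1,n):
    if st[i,4]>40:
        q=(p[l==i][:,:2]-C)@R.T; print(st[i],q.min(0).round(4),q.max(0).round(4),p[l==i][:,2].mean())
# rim
m=(p[...,2]>.184)&(p[...,2]<.196); m[:,:150]=0;m[:,300:]=0;m[:190]=0;m[310:]=0
r=cv2.minAreaRect(p[m][:,:2].astype(np.float32));print(r)
E
```

```text
blk [0.5371 0.2968 0.126 ] [-0.0007  0.0565]
slotmid [0.5378 0.299  0.126 ] [0.0002 0.0586]
bc0 [0.5712 0.3208 0.126 ] [0.0348 0.0783]
bc1 [0.574  0.2781 0.126 ] [0.035  0.0355]
bc2 [0.5038 0.2735 0.126 ] [-0.0354  0.0353]
bc3 [0.5002 0.3148 0.126 ] [-0.0364  0.0768]
slot [0.5609 0.305  0.126 ] [0.0236 0.0631]
slot [0.5616 0.2938 0.126 ] [0.0236 0.052 ]
slot [0.5131 0.2962 0.126 ] [-0.0246  0.0574]
slot [0.5142 0.3029 0.126 ] [-0.0232  0.0639]
rimcorn [0.6018 0.3425 0.19  ] [0.0668 0.098 ]
rimcorn [0.6144 0.1423 0.19  ] [ 0.0668 -0.1025]
rimcorn [0.4784 0.1321 0.19  ] [-0.0695 -0.1043]
rimcorn [0.4669 0.3324 0.19  ] [-0.0686  0.0963]
[180 219  88  66 261] [-0.0625 -0.0948] [0.0698 0.1023] 0.12601712541184013
[242 235  21  32 423] [-0.0342 -0.078 ] [ 0.0345 -0.0355] 0.12534579859210615
[220 237  21  32 405] [-0.0342 -0.0286] [0.0342 0.0143] 0.12548165480205564
[190 239  21  32 496] [-0.0342  0.0377] [0.0347 0.0811] 0.1253314604256171
((0.5415259599685669, 0.2398480623960495), (0.1657116711139679, 0.23027750849723816), 3.572382926940918)
```

Slot estimate: about (0.5378, 0.298) ±2 mm, slot direction 3.6°. Descending beside the wall now.

>>> servo_tool(motion=[0,0,-0.03,0,0,0,-0.06,0,0,0,-0.078,0,0,0,-0.081,0,0,0,-0.081,0], newtons=25)

```text
time_s: 12.05
position: [0.5872, 0.4255, 0.2073]
ee_rot: [[-0.061, 0.998, -0.005], [0.998, 0.061, 0.001], [0.002, -0.005, -1.0]]
force: [0.7, -0.3, -1.9]
gripper_width: 0.0373
```

>>> servo_tool(motion=[0,-0.006,0,0,0.001,-0.01,0,0,0.001,-0.014,0,0,0.001,-0.017,0,0,0.001,-0.02,0,0,0.001,-0.023,0.001,0,0.002,-0.026,0.001,0])

```text
time_s: 12.75
position: [0.5889, 0.4038, 0.212]
ee_rot: [[-0.062, 0.998, -0.001], [0.998, 0.062, 0.011], [0.011, -0.0, -1.0]]
force: [-7.1, 20.3, 9.1]
gripper_width: 0.0371
```

```bash
python3 - <<'E'
from h import *
snap('scene','s7'); s=read_state(); print(s['time_s'],s['position'],s['force'],s['torque'],s['gripper_width'])
crop('s7',300,40,440,200,4,'s7c')
E
```

```text
12.8 [0.58910696 0.4032389  0.211833  ] [-0.832619   18.01099442  7.65604473] [3.02974502 0.30065996 0.03190662] 0.037399472703208266
```

View pics/s7c.png

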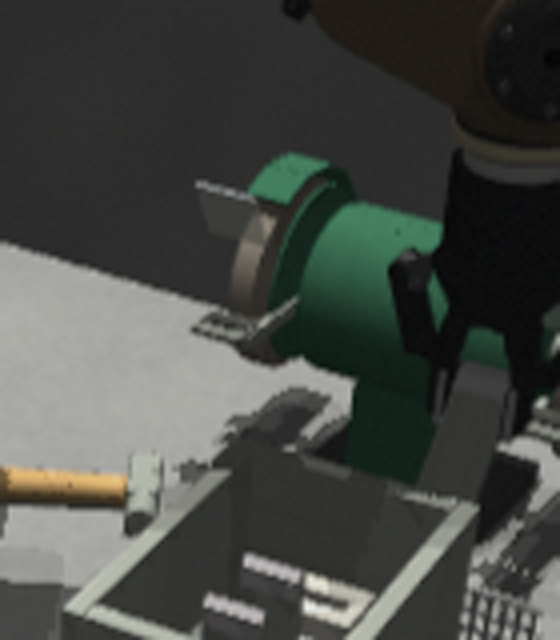

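>>> servo_tool(motion=[0,-0.002,0,0,0,-0.004,0,0,0,-0.006,0,0,0,-0.008,0.001,0,0,-0.01,0.001,0,0,-0.012,0.001,0], newtons=20)

```text
time_s: 13.4
position: [0.5894, 0.3946, 0.216]
ee_rot: [[-0.062, 0.998, 0.004], [0.998, 0.062, 0.018], [0.018, 0.005, -1.0]]
force: [-2.0, 16.5, 9.6]
gripper_width: 0.0374
```

```bash
python3 - <<'E'
from h import *
snap('scene','s8'); s=read_state(); print(s['time_s'],s['position'],s['force'],s['torque'],s['gripper_width'])
crop('s8',350,80,450,180,6,'s8c')
E
```

```text
13.45 [0.58950362 0.39416469 0.21591498] [-0.69344837 15.02170932  6.54968483] [2.83723357 0.17045582 0.01931223] 0.0368151015208306
```

View pics/s8c.png

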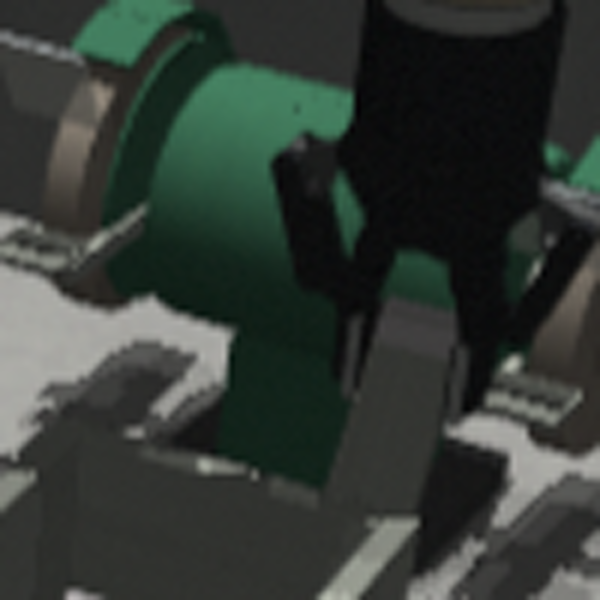

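It is pivoting: the TCP moved 9 mm at constant force. Continuing.

>>> servo_tool(motion=[0,-0.003,0,0,0,-0.006,0,0,0,-0.009,0,0,0.001,-0.012,0,0,0.001,-0.015,0,0,0.001,-0.018,0,0,0.001,-0.021,0,0,0.001,-0.024,0,0])

```text
time_s: 14.25
position: [0.5912, 0.3721, 0.2182]
ee_rot: [[-0.063, 0.998, 0.009], [0.998, 0.062, 0.023], [0.023, 0.01, -1.0]]
force: [0.6, 10.1, 3.7]
gripper_width: 0.0373
```

```bash
python3 - <<'E'
from h import *
snap('scene','s9'); s=read_state(); print(s['time_s'],s['position'],s['force'],s['torque'],s['gripper_width'])
crop('s9',350,80,450,180,6,'s9c')
E
```

```text
14.3 [0.59118267 0.37168896 0.21817898] [0.96301265 9.36699637 4.06236326] [ 1.99741317 -0.09573034  0.01159911] 0.03743813726780874
```

View pics/s9c.png

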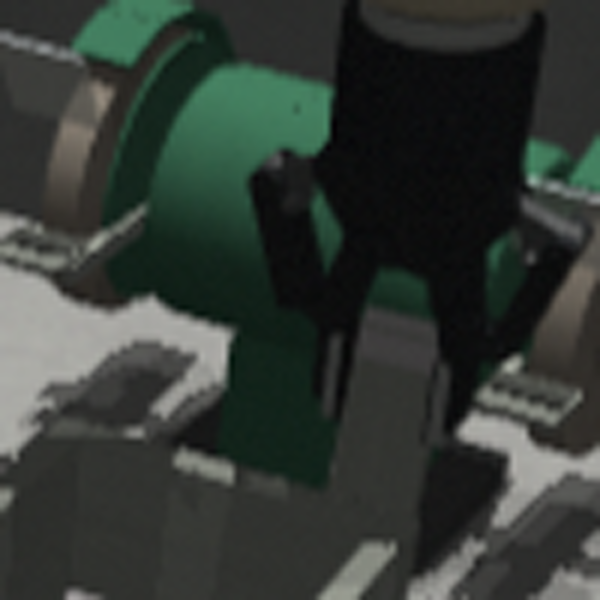

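>>> servo_tool(motion=[0,-0.003,0.001,0,0,-0.006,0.001,0,0,-0.009,0.001,0,0,-0.011,0.001,0,0,-0.013,0.001,0,0,-0.013,0.001,0])

```text
time_s: 14.9
position: [0.5916, 0.3602, 0.2208]
ee_rot: [[-0.062, 0.998, 0.012], [0.998, 0.062, 0.027], [0.026, 0.013, -1.0]]
force: [0.8, 8.0, 2.0]
gripper_width: 0.0367
```

```bash
python3 - <<'E'
from h import *
snap('scene','s10'); s=read_state(); print(s['time_s'],s['position'],s['force'],s['torque'],s['gripper_width'],s['ee_rot'][:,2])
crop('s10',350,80,450,180,6,'s10c')
E
```

```text
14.95 [0.59159367 0.36018446 0.22076048] [0.03442336 8.48150066 2.05116418] [ 1.69712552 -0.09254775 -0.02583763] 0.0371727401075779 [ 0.011526    0.02682959 -0.99957357]
```

View pics/s10c.png

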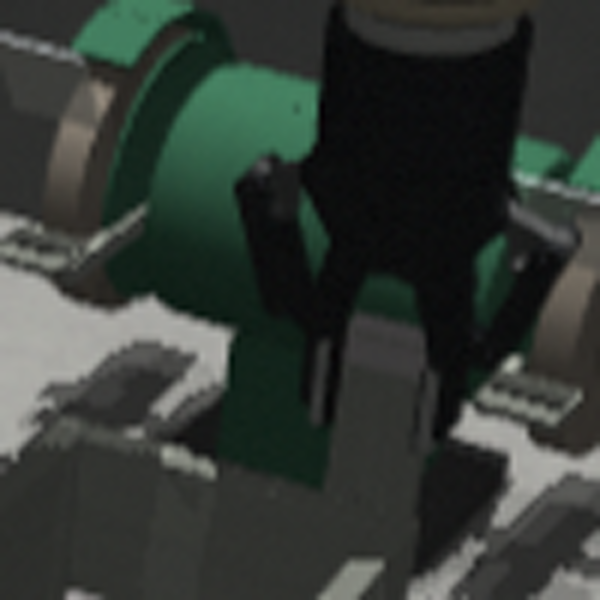

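>>> servo_tool(motion=[0,0.006,0,0,0,0.012,0.002,0,0,0.012,0.03,0,0,0.012,0.06,0,0,0.012,0.09,0,0,0.012,0.1,0,0,0.012,0.1,0], newtons=40)

```text
time_s: 15.65
position: [0.5918, 0.3723, 0.3219]
ee_rot: [[-0.063, 0.998, 0.014], [0.998, 0.062, 0.028], [0.027, 0.015, -1.0]]
force: [0.7, -0.8, -3.2]
gripper_width: 0.0374
```

```bash
python3 - <<'E'
from h import *
c=snap('scene','s11'); s=read_state(); print(s['time_s'],s['position'],s['force'],s['torque'],s['gripper_width'],s['ee_rot'][:,2])
crop('s11',340,40,450,150,5.5,'s11c')
c=snap('wrist','w11')
E
```

```text
15.7 [0.59141298 0.37212904 0.32010992] [-1.01813274 -0.83615316 -3.90658414] [-0.05926959 -0.00322177 -0.02312408] 0.03713892433971294 [ 0.01122414  0.02651536 -0.99958539]
```

View pics/s11c.png

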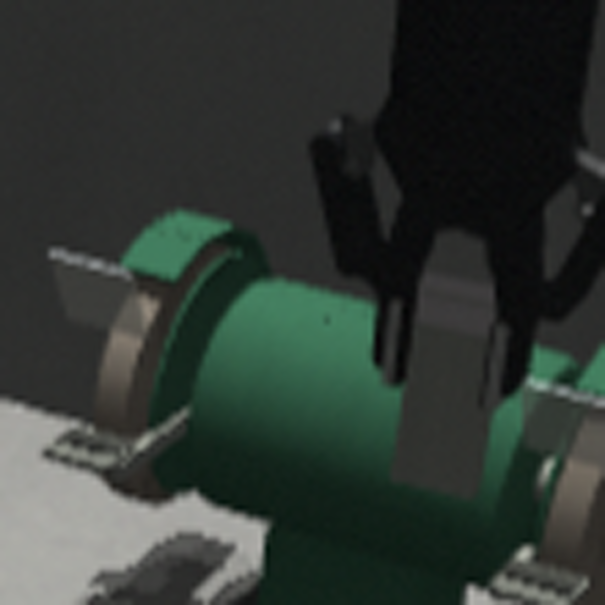

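View pics/w11.png

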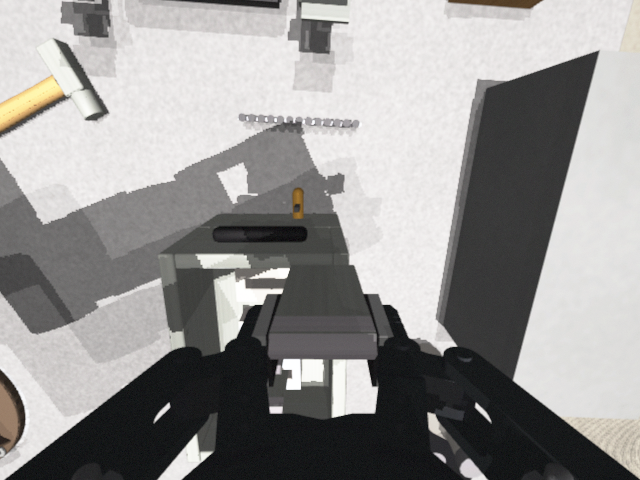

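```bash
python3 - <<'E'
from h import *
def fit(q):
    m=q.mean(0)
    for _ in range(4):
        n=np.linalg.svd(q-m,full_matrices=0)[2][2]; d=(q-m)@n; q=q[abs(d)<.003]; m=q.mean(0)
    return m,n*np.sign(n[1]),len(q)
c=load('s11');p=cloud(c)
# crop coords /5.5+ (340,40)
R=p[40+int(310/5.5):40+int(470/5.5),340+int(425/5.5):340+int(475/5.5)].reshape(-1,3)
R=R[abs(R[:,1]-.37)<.04]
m,n,k=fit(R); print('scene -y face',m,n,k,'lean deg',np.degrees(np.arcsin(n[2])), 'zrange',R[:,2].min(),R[:,2].max())
P2=p[:200,300:480].reshape(-1,3); s=P2[(abs(P2[:,1]-.37)<.03)&(abs(P2[:,0]-.591)<.016)&(P2[:,2]<.36)]; print('lowest',np.sort(s[:,2])[:8],s[s[:,2]<.285].mean(0) )
c=load('w11');p=cloud(c)
R=p[275:325,295:355].reshape(-1,3); m,n,k=fit(R); print('wrist +y face',m,n,k,np.degrees(np.arcsin(n[2])),R.min(0),R.max(0))
E
```

```text
scene -y face [0.59154332 0.37190922 0.3257922 ] [-0.00766341  0.99866406 -0.05110159] 235 lean deg -2.9291812454591275 zrange 0.2901874868769393 0.3604783037536969
lowest [0.13713953 0.14068596 0.14081762 0.14425341 0.14479885 0.14679687
 0.14701741 0.14705277] [0.58727402 0.35009465 0.19785012]Traceback (most recent call last):
  File "<stdin>", line 14, in <module>
  File "<stdin>", line 5, in fit
    u, s, vh = gufunc(a, signature=signature)
               ~~~~~~^^^^^^^^^^^^^^^^^^^^^^^^
    raise LinAlgError("SVD did not converge")
numpy.linalg.LinAlgError: SVD did not converge
```

```bash
python3 - <<'E'
from h import *
c=load('s11');p=cloud(c)
for v in range(90,134,3): print(v,[tuple(np.nan_to_num(p[v,u]).round(4).tolist()) for u in (414,418,422,426)])
c=load('w11');p=cloud(c)
for v in range(255,362,6): print(v,[tuple(np.nan_to_num(p[v,u]).round(4).tolist()) for u in (300,322,345)])
E
python3 - <<'E'
import sys; sys.path.insert(0,'.')
from h import *
crop('w11',250,250,400,370,5,'w11c')
E
```

```text
90 [(0.5716, 0.3616, 0.372), (0.5755, 0.3757, 0.3682), (0.2355, 1.2763, -0.0218), (0.2526, 1.2785, -0.0184)]
93 [(0.5696, 0.3691, 0.3619), (0.5785, 0.3708, 0.3635), (0.5873, 0.3728, 0.365), (0.5952, 0.377, 0.3654)]
96 [(0.573, 0.3633, 0.3576), (0.5798, 0.3703, 0.3569), (0.5879, 0.3742, 0.3575), (0.5982, 0.372, 0.3609)]
99 [(0.5733, 0.365, 0.35), (0.5786, 0.3762, 0.3473), (0.589, 0.3741, 0.3507), (0.5983, 0.3748, 0.3528)]
102 [(0.5722, 0.3704, 0.3405), (0.5804, 0.3744, 0.3411), (0.59, 0.3746, 0.3435), (0.6005, 0.3719, 0.3472)]
105 [(0.5709, 0.3763, 0.3306), (0.5833, 0.3698, 0.3363), (0.5924, 0.3713, 0.3381), (0.601, 0.3739, 0.3394)]
108 [(0.5748, 0.3694, 0.3268), (0.5842, 0.3703, 0.329), (0.5938, 0.3706, 0.3314), (0.6014, 0.376, 0.3314)]
111 [(0.5749, 0.3718, 0.3185), (0.5856, 0.3695, 0.3223), (0.5939, 0.3733, 0.323), (0.6046, 0.3704, 0.327)]
114 [(0.5778, 0.3674, 0.3134), (0.5871, 0.3685, 0.3156), (0.5962, 0.3702, 0.3174), (0.6045, 0.3741, 0.3182)]
117 [(0.5775, 0.3708, 0.3045), (0.5869, 0.372, 0.3066), (0.5954, 0.3754, 0.3077), (0.6059, 0.3733, 0.3114)]
120 [(0.5787, 0.3706, 0.2972)
[... 1282 characters left out ...]
899, 0.3837, 0.34), (0.5994, 0.3838, 0.3392)]
315 [(0.5812, 0.3834, 0.3454), (0.5899, 0.3836, 0.3448), (0.5987, 0.385, 0.3465)]
321 [(0.5815, 0.384, 0.3512), (0.5897, 0.3843, 0.3508), (0.5985, 0.3845, 0.3502)]
327 [(0.5817, 0.3839, 0.3553), (0.5897, 0.3846, 0.3557), (0.5979, 0.3852, 0.3559)]
333 [(0.5819, 0.3844, 0.3601), (0.5896, 0.3848, 0.36), (0.5978, 0.3847, 0.3591)]
339 [(0.5821, 0.3832, 0.3619), (0.5896, 0.3842, 0.3629), (0.5977, 0.3835, 0.361)]
345 [(0.5822, 0.3822, 0.364), (0.5897, 0.3822, 0.3633), (0.5977, 0.3823, 0.3629)]
351 [(0.5824, 0.3802, 0.3645), (0.5898, 0.3805, 0.3644), (0.5977, 0.3808, 0.3641)]
357 [(0.5825, 0.3773, 0.3638), (0.59, 0.3773, 0.3631), (0.598, 0.3779, 0.3633)]
```

View pics/w11c.png

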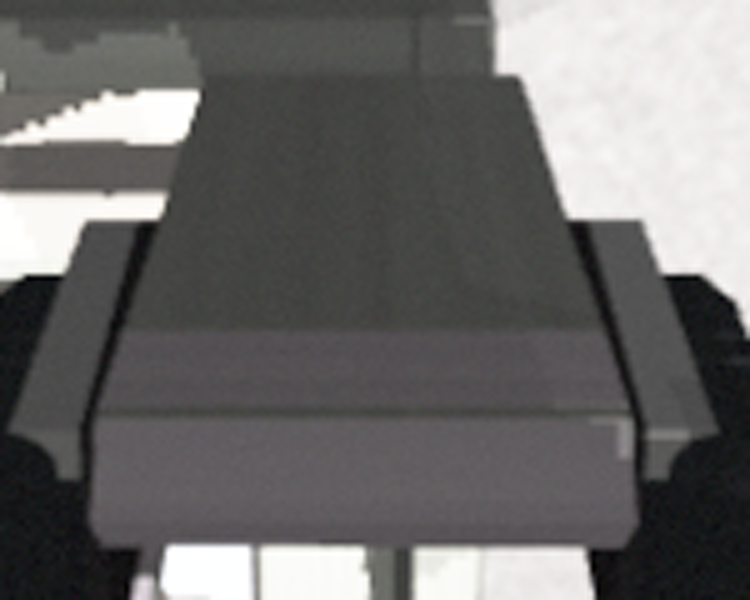

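The wrist depth gives a lean of about 3.5° (top +y), with the bottom centre at about TCP + (0, +2, -46) mm. Both cameras agree. Moving over the empty slot and looking with the wrist camera before lowering.

>>> servo_tool(motion=[-0.013,-0.02,0,0,-0.028,-0.04,0,0,-0.043,-0.06,0,0,-0.053,-0.073,0,0,-0.053,-0.076,0,0,-0.053,-0.076,0,0,-0.053,-0.076,0,0])

```text
time_s: 16.45
position: [0.5386, 0.2964, 0.3184]
ee_rot: [[-0.062, 0.998, 0.009], [0.998, 0.062, 0.026], [0.025, 0.011, -1.0]]
force: [0.5, -0.1, -2.4]
gripper_width: 0.0376
```

```bash
python3 - <<'E'
from h import *
c=snap('wrist','w12');s=read_state(); print(s['time_s'],s['position'],s['force'],s['ee_rot'].round(3).tolist())
E
```

```text
16.5 [0.53860992 0.29652722 0.31839301] [-0.81001475  0.02610034 -3.87029129] [[-0.063, 0.998, 0.009], [0.998, 0.062, 0.026], [0.025, 0.011, -1.0]]
```

View pics/w12.png

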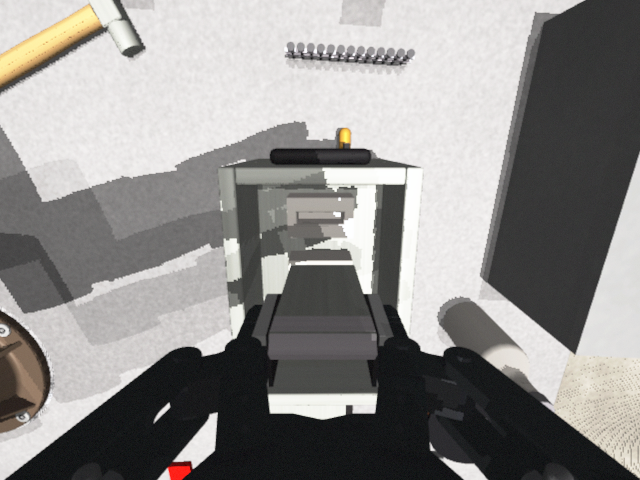

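```bash
python3 - <<'E'
from h import *
crop('w12',270,180,370,270,7,'w12c')
E
```

```text
(no output)
```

View pics/w12c.png

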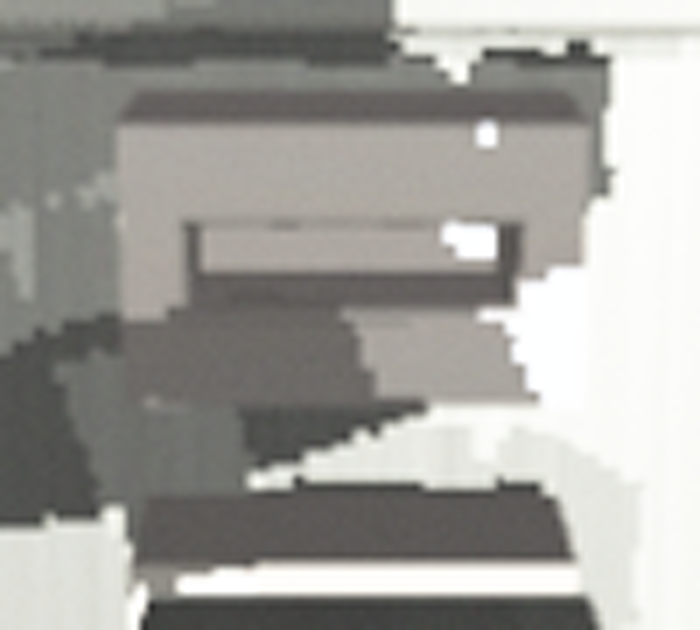

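```bash
python3 - <<'E'
from h import *
c=load('w12');p=cloud(c)
f=lambda u,v,h=.126: atz(c,270+u/7,180+v/7,h).round(4)
for n,u,v in [('slot far L',185,218),('far R',522,218),('near L',190,305),('near R',515,305),('blk farL',118,122),('blk farR',588,122),('blk nearL',122,402),('near mid',330,402),('far mid',350,122)]: print(n,f(u,v))
for u in (300,310): 
  for v in range(196,240,2): print(u,v,np.nan_to_num(p[v,u]).round(4))
for v in range(262,364,8): print(v,[tuple(np.nan_to_num(p[v,u]).round(4).tolist()) for u in (290,322,350)])
E
```

```text
slot far L [0.5134 0.3061 0.126 ]
far R [0.562  0.3091 0.126 ]
near L [0.5147 0.2932 0.126 ]
near R [0.5621 0.2961 0.126 ]
blk farL [0.5033 0.3193 0.126 ]
blk farR [0.5703 0.3235 0.126 ]
blk nearL [0.5053 0.2779 0.126 ]
near mid [0.5359 0.2798 0.126 ]
far mid [0.5363 0.3214 0.126 ]
300 196 [0.5158 0.3198 0.1143]
300 198 [0.5163 0.3194 0.1248]
300 200 [0.5165 0.3176 0.1263]
300 202 [0.5165 0.3155 0.1254]
300 204 [0.5166 0.3133 0.1246]
300 206 [0.5167 0.3112 0.1242]
300 208 [0.5168 0.3094 0.1256]
300 210 [0.5169 0.3074 0.1256]
300 212 [0.5169 0.305  0.124 ]
300 214 [0.5158 0.2973 0.0966]
300 216 [0.5159 0.2952 0.0972]
300 218 [0.5161 0.2931 0.0977]
300 220 [0.5165 0.2925 0.1052]
300 222 [0.517  0.2925 0.1149]
300 224 [0.5175 0.2927 0.1247]
300 226 [0.5176 0.2906 0.1249]
300 228 [0.5177 0.2883 0.1243]
300 230 [0.5178 0.2865 0.1253]
300 232 [0.518  0.2846 0.1263]
300 234 [0.518  0.2821 0.1248]
300 236 [0.5181 0.2798 0.1245]
300 238 [0.5183 0.2782 0.1265]
310 196 [0.526  0.3203 0.1129]
310 198 [0.5264 0.3201 0.1253]
310 200 [0.5265 0.318  0.1247]
310 202 [0.5266 0.3161 0.1254]
310 204 [0.
[... 905 characters left out ...]
(0.5374, 0.3066, 0.3209), (0.5502, 0.3076, 0.3214)]
302 [(0.5236, 0.3066, 0.3306), (0.5373, 0.3078, 0.3314), (0.5494, 0.3077, 0.3298)]
310 [(0.5242, 0.3068, 0.3383), (0.5372, 0.3073, 0.3377), (0.5486, 0.3085, 0.3387)]
318 [(0.5248, 0.3076, 0.3462), (0.537, 0.3089, 0.3473), (0.5478, 0.3092, 0.3467)]
326 [(0.5253, 0.3076, 0.3521), (0.537, 0.309, 0.3534), (0.5473, 0.309, 0.3524)]
334 [(0.5258, 0.3083, 0.3585), (0.5369, 0.3088, 0.3584), (0.5468, 0.3092, 0.3581)]
342 [(0.0, 0.0, 0.0), (0.537, 0.307, 0.3605), (0.5466, 0.3077, 0.3608)]
350 [(0.5263, 0.3046, 0.3625), (0.5371, 0.3054, 0.3628), (0.5467, 0.3057, 0.3625)]
358 [(0.5263, 0.2999, 0.3603), (0.5375, 0.3005, 0.3604), (0.5472, 0.3012, 0.3606)]
```

Slot mouth from the wrist view: centre (0.538, 0.3008), spanning 0.2945 to 0.3075 in y at crop rows 218–305. The coupon's bottom centre is at y = 0.2984, so I shift +2.4 mm and lower to just above the block.

>>> servo_tool(motion=[0,0.002,-0.02,0,0,0.002,-0.05,0,0,0.002,-0.08,0,0,0.002,-0.11,0,0,0.002,-0.13,0,0,0.002,-0.138,0,0,0.002,-0.138,0,0,0.002,-0.138,0], newtons=30)

```text
time_s: 17.3
position: [0.5391, 0.2989, 0.1812]
ee_rot: [[-0.063, 0.998, 0.01], [0.998, 0.063, 0.026], [0.025, 0.012, -1.0]]
force: [-1.1, 0.2, -2.3]
gripper_width: 0.0367
```

```bash
python3 - <<'E'
from h import *
c=snap('wrist','w13');s=read_state(); print(s['time_s'],s['position'],s['force'],s['torque'])
crop('w13',250,180,400,380,3.9,'w13c')
E
```

```text
17.35 [0.53914831 0.2988534  0.18152144] [ 0.22407035  0.18922995 -2.07227075] [-0.02062108  0.01385766 -0.0089259 ]
```

View pics/w13c.png

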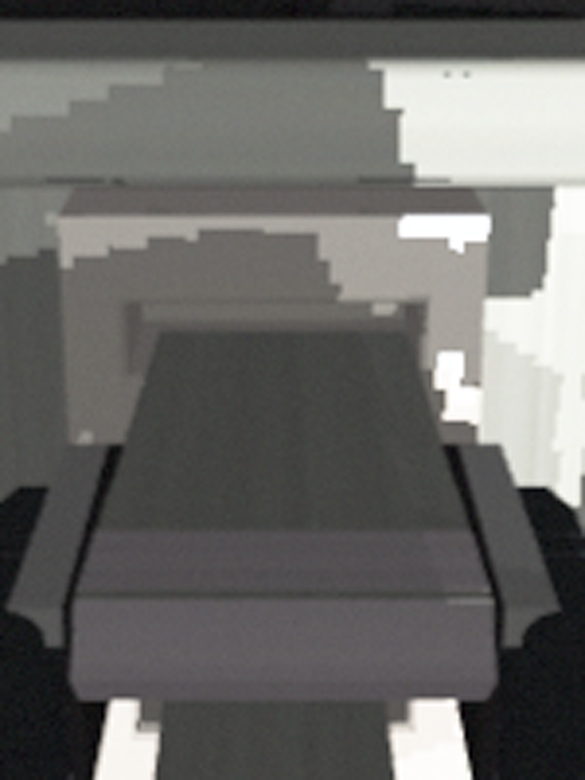

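```bash
python3 - <<'E'
from h import *
c=load('w13');p=cloud(c)
g=lambda u,v,h: atz(c,250+u/3.9,180+v/3.9,h).round(4)
print('slot far',g(276,299,.1255),'blk far',g(276,214,.1255),'coupon bot +y edge',g(283,330,.1356))
print('x slot',g(125,299,.1255)[0],g(428,299,.1255)[0],'coupon',g(157,330,.1356)[0],g(410,330,.1356)[0])
for v in range(250,330,5): print(v,[tuple(np.nan_to_num(p[v,u]).round(4).tolist()) for u in (310,322,335)])
E
```

```text
slot far [0.5379 0.3075 0.1255] blk far [0.537  0.3216 0.1255] coupon bot +y edge [0.539  0.306  0.1356]
x slot 0.5137 0.5622 coupon 0.5197 0.5584
250 [(0.5309, 0.3114, 0.1254), (0.5384, 0.3116, 0.1247), (0.5464, 0.3125, 0.1258)]
255 [(0.5311, 0.3084, 0.1261), (0.5386, 0.3088, 0.126), (0.5467, 0.309, 0.1251)]
260 [(0.5311, 0.2956, 0.0987), (0.5397, 0.2961, 0.0989), (0.5489, 0.2964, 0.0979)]
265 [(0.5315, 0.3064, 0.1387), (0.5386, 0.3065, 0.1378), (0.5462, 0.3071, 0.1383)]
270 [(0.5317, 0.3066, 0.1474), (0.5384, 0.3071, 0.1477), (0.5457, 0.3076, 0.1479)]
275 [(0.5319, 0.3073, 0.1568), (0.5383, 0.3076, 0.1566), (0.5452, 0.3083, 0.1573)]
280 [(0.532, 0.3073, 0.1637), (0.5382, 0.3082, 0.1649), (0.5449, 0.3085, 0.1646)]
285 [(0.5322, 0.308, 0.1717), (0.5381, 0.3086, 0.1722), (0.5445, 0.3089, 0.1721)]
290 [(0.5323, 0.3092, 0.1803), (0.538, 0.309, 0.179), (0.5439, 0.3102, 0.181)]
295 [(0.5325, 0.3088, 0.1848), (0.5379, 0.3093, 0.1852), (0.5437, 0.3101, 0.1861)]
300 [(0.5326, 0.3093, 0.1909), (0.5378, 0.3093, 0.1903), (0.5435, 0.3098, 0.1906)]
305 [(0.5327, 0.3097, 0.1965), (0.5377, 0.3107, 0.1981), (0.5432, 0.3103, 0.1964)]
310 [(0.5328, 0.3095, 0.2007), (0.5377, 0.3097, 0.2005), (0.5429, 0.3108, 0.2019)]
315 [(0.5329, 0.3102, 0.206), (0.5376, 0.3105, 0.2061), (0.5427, 0.3105, 0.2057)]
320 [(0.533, 0.311, 0.2115), (0.5375, 0.311, 0.2111), (0.5424, 0.3114, 0.2111)]
325 [(0.5331, 0.3114, 0.2157), (0.5374, 0.312, 0.2164), (0.5422, 0.3118, 0.2156)]
```

The bottom edge is centred to under 1 mm. Lowering gently and feeling.

>>> servo_tool(motion=[0,0,-0.003,0,0,0,-0.006,0,0,0,-0.009,0,0,0,-0.012,0,0,0,-0.015,0,0,0,-0.017,0], newtons=25)

```text
time_s: 17.95
position: [0.5391, 0.2988, 0.1642]
ee_rot: [[-0.063, 0.998, 0.01], [0.998, 0.063, 0.026], [0.025, 0.012, -1.0]]
force: [0.7, -1.3, -2.0]
gripper_width: 0.0371
```

It is 8 mm into the slot with no resistance. Continuing, with a small -y shift to straighten it.

>>> servo_tool(motion=[0,-0.001,-0.003,0,0,-0.001,-0.006,0,0,-0.002,-0.009,0,0,-0.002,-0.012,0,0,-0.003,-0.015,0], newtons=20)

```text
time_s: 18.45
position: [0.5392, 0.2961, 0.1491]
ee_rot: [[-0.063, 0.998, 0.011], [0.998, 0.062, 0.027], [0.026, 0.012, -1.0]]
force: [-0.4, 5.1, 0.1]
gripper_width: 0.0376
```

>>> servo_tool(motion=[0,-0.001,-0.002,0,0,-0.001,-0.004,0,0,-0.001,-0.006,0,0,-0.001,-0.007,0])

```text
time_s: 18.85
position: [0.5396, 0.296, 0.1425]
ee_rot: [[-0.063, 0.998, 0.012], [0.998, 0.062, 0.029], [0.028, 0.014, -1.0]]
force: [0.0, 5.3, 0.8]
gripper_width: 0.0373
```

```bash
python3 - <<'E'
from h import *
c=snap('wrist','w14');s=read_state(); print(s['time_s'],s['position'],s['force'],s['torque'])
crop('w14',250,180,400,380,3.9,'w14c'); p=cloud(c)
for v in range(250,365,6): print(v,[tuple(np.nan_to_num(p[v,u]).round(4).tolist()) for u in (310,335)])
E
```

```text
18.9 [0.53957458 0.29599589 0.1424053 ] [ 0.20926125  5.93652381 -0.28164512] [ 1.19413015 -0.01653651 -0.00666596]
250 [(0.5317, 0.3202, 0.1238), (0.5442, 0.3213, 0.1249)]
256 [(0.5319, 0.3177, 0.1257), (0.5443, 0.3188, 0.1269)]
262 [(0.532, 0.3143, 0.1252), (0.5446, 0.3153, 0.1258)]
268 [(0.5322, 0.3108, 0.1245), (0.545, 0.3115, 0.1244)]
274 [(0.5324, 0.3078, 0.1252), (0.5451, 0.3088, 0.1258)]
280 [(0.5326, 0.3046, 0.1255), (0.5452, 0.3062, 0.1274)]
286 [(0.5327, 0.3058, 0.1359), (0.5448, 0.3064, 0.1357)]
292 [(0.5329, 0.3058, 0.1428), (0.5444, 0.3068, 0.1435)]
298 [(0.533, 0.3061, 0.1499), (0.5441, 0.3069, 0.1501)]
304 [(0.5331, 0.3068, 0.1572), (0.5436, 0.3075, 0.1573)]
310 [(0.5332, 0.3069, 0.1627), (0.5433, 0.3079, 0.1636)]
316 [(0.5333, 0.3067, 0.1674), (0.5431, 0.3078, 0.1683)]
322 [(0.5334, 0.3079, 0.174), (0.5427, 0.3084, 0.1741)]
328 [(0.5335, 0.308, 0.1785), (0.5424, 0.3089, 0.1793)]
334 [(0.5336, 0.3081, 0.1827), (0.5423, 0.3086, 0.1828)]
340 [(0.5337, 0.307, 0.1848), (0.5424, 0.3067, 0.1836)]
346 [(0.5338, 0.3052, 0.1856), (0.5423, 0.3063, 0.1865)]
352 [(0.5339, 0.304, 0.1873), (0.5424, 0.3044, 0.1873)]
358 [(0.5341, 0.3004, 0.1855), (0.5428, 0.3002, 0.1846)]
364 [(0.5352, 0.2543, 0.1253), (0.5492, 0.2549, 0.1251)]
```

View pics/w14c.png

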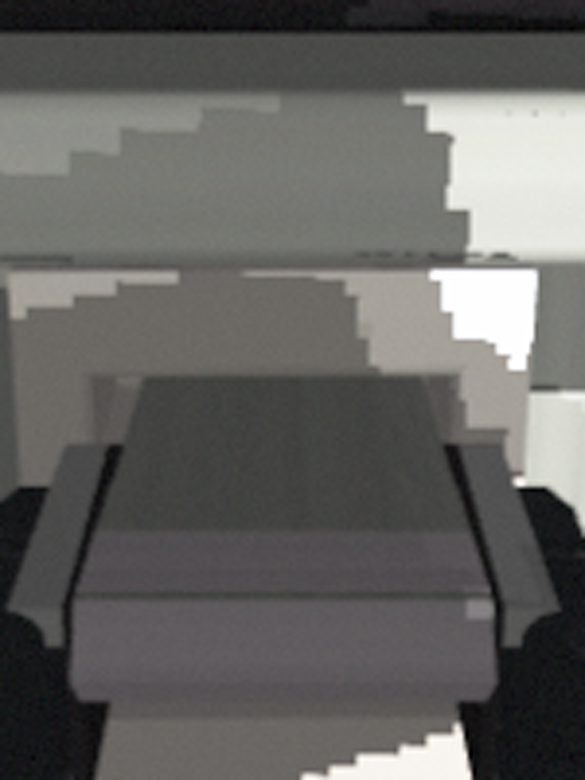

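The top edge is at z ≈ 0.187 (0.188 expected at full depth). Pressing slightly further to feel the bottom.

>>> servo_tool(motion=[0,0,-0.001,0,0,0,-0.002,0,0,0,-0.003,0,0,0,-0.004,0,0,0,-0.004,0])

```text
time_s: 19.4
position: [0.5399, 0.2964, 0.1415]
ee_rot: [[-0.063, 0.998, 0.015], [0.998, 0.062, 0.03], [0.029, 0.017, -0.999]]
force: [-8.5, -2.6, 28.0]
gripper_width: 0.0373
```

The bottom is firm (28 N, no further travel). Releasing.

>>> servo_tool(motion=[0,0,0.001,0,0,0,0.001,0,0,0,0.001,0,0,0,0.001,0,0,0,0.002,0], jaw=0.65)

```text
time_s: 19.9
position: [0.5397, 0.2962, 0.143]
ee_rot: [[-0.063, 0.998, 0.014], [0.998, 0.062, 0.03], [0.029, 0.016, -0.999]]
force: [-0.1, 0.4, -0.3]
gripper_width: 0.0555
```

>>> servo_tool(motion=[0,0,0.01,0,0,0,0.03,0,0,0,0.06,0,0,0,0.1,0,0,0,0.14,0,0,-0.03,0.17,0,0,-0.07,0.17,0,-0.02,-0.11,0.17,0,-0.03,-0.15,0.17,0,-0.03,-0.19,0.17,0,-0.03,-0.19,0.17,0])

```text
time_s: 21.0
position: [0.5095, 0.1028, 0.314]
ee_rot: [[-0.059, 0.998, 0.015], [0.998, 0.059, 0.029], [0.028, 0.017, -0.999]]
force: [-0.0, 0.2, 0.5]
gripper_width: 0.0553
```

```bash
python3 - <<'E'
from h import *
c=snap('wrist','w15');snap('scene','s15');snap('top','t15');s=read_state(); print(s['time_s'],s['position'],s['force'],s['gripper_width'])
E
```

```text
21.15 [0.50987982 0.10640795 0.31352539] [ 0.47354056  0.40552801 -0.06048953] 0.0553762760876382
```

View pics/w15.png

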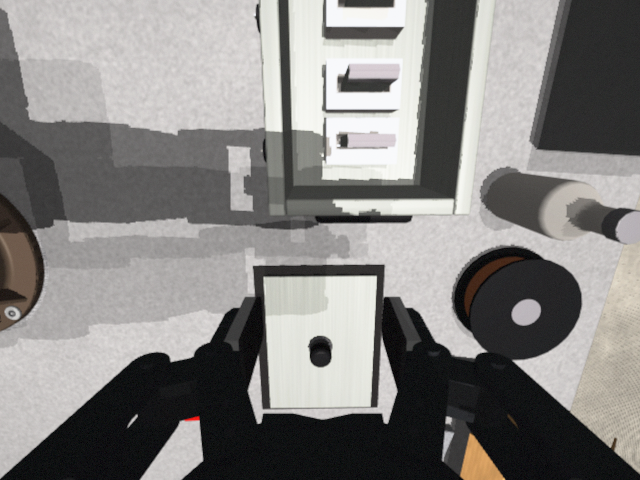

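View pics/s15.png

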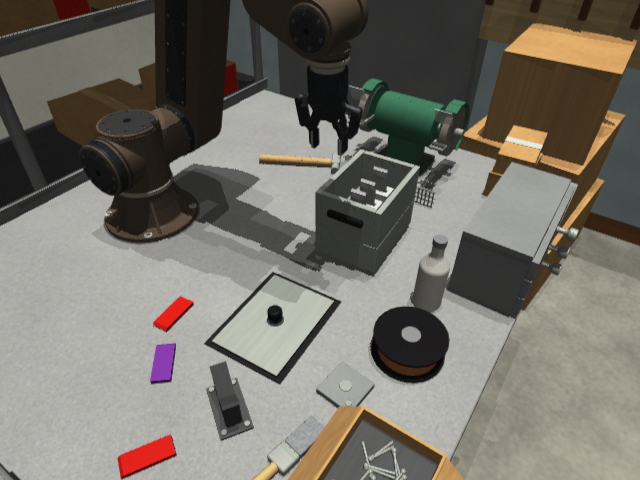

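```bash
python3 - <<'E'
from h import *
c=load('t15');p=cloud(c); crop('t15',150,180,310,320,5,'t15c')
m=(p[...,2]>.17)&(p[...,2]<.2);m[:,:180]=0;m[:,275:]=0;m[:228]=0;m[277:]=0
n,l,st,ce=cv2.connectedComponentsWithStats(m.astype(np.uint8))
for i in range(1,n): print(st[i],p[l==i].mean(0).round(4),p[l==i][:,2].max())
m=(p[...,2]>.002)&(p[...,2]<.03)
k=p[230:300,330:430].reshape(-1,3); q=k[(k[:,2]>.008)&(k[:,2]<.016)]; A=np.c_[q[:,:2],np.ones(len(q))]; print('lid plane',np.linalg.lstsq(A,q[:,2],rcond=None)[0],len(q)); q=k[k[:,2]>.03]; print('knob',q.mean(0),q[:,2].max())
E
```

```text
[191 241   7  19 120] [0.5387 0.2975 0.1826] 0.1905849129466004
[271 269   2   4   7] [0.4917 0.1342 0.1884] 0.19104702880979707
lid plane [5.58116408e-04 7.30111635e-06 1.06518740e-02] 5131
knob [ 0.52275097 -0.11342456  0.04287583] 0.048711858927022345
```

View pics/t15c.png

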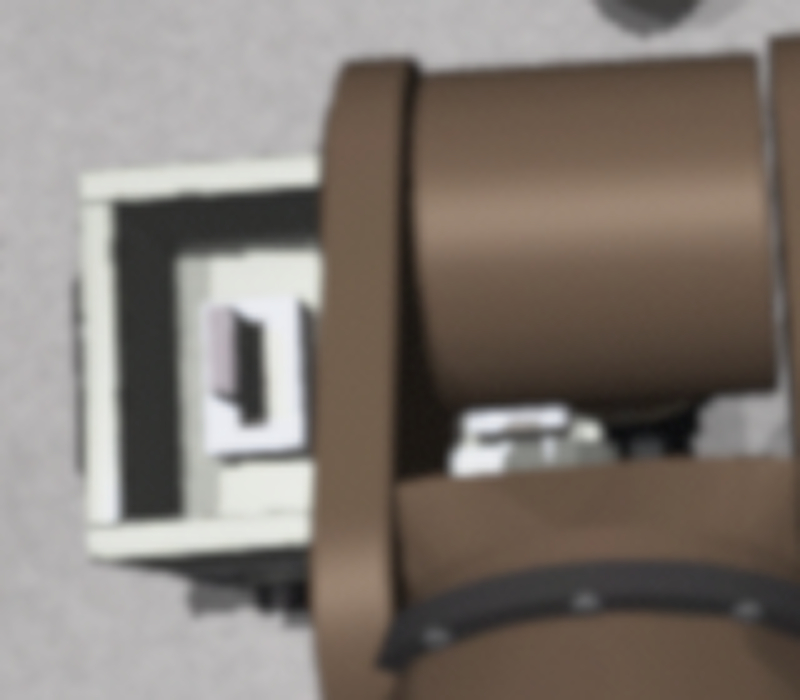

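The coupon stands in its slot with its top near z = 0.188. The lid is flat, with the knob at (0.5228, -0.1134), within about 1 mm of the mat centre. Nothing is in the robot's grip. Handing in.

```bash
python3 -c "
from rig import job_done; print(job_done())"
```

```text
the job is handed in; nothing more can be done
None
```

The lid is on the mat and the coupon is in the empty slot. I handed the job in at about 21 s of the 72 s; `job_done` gives no verdict.

**Lid:** I lifted it by the knob and laid it on the mat, knob up. The last top view put the knob about 1 mm from the mat centre, and the fitted lid plane was level to under 0.1°.

**Coupon:** The tool cannot tilt, so I gripped the coupon by its 10 mm edges and pivoted it upright in the grip by pushing its foot against the cleaner's outer +y wall. It still leaned about 3.5°, so I straightened it slightly while lowering it into the slot. It met a firm stop at 28 N, and only then did I let go.

**Last checks:**
- **Depth:** The coupon's top read z ≈ 0.187 before release and up to 0.1906 after it, against 0.188 for full depth.
- **Lean:** I did not measure it again after release. It was about 3° while still gripped, against a limit of 9°.
- **Standing coupons and bench items:** These looked unmoved in the last pictures. I judged that by eye, not by measurement.
- **Robot:** The arm had retracted clear, with about 0.6 N or less on the tool.

**Disagreements:**
- The coupon sat about 6 mm off the finger centre line from where my first fit of the V put it, so I used the wrist-camera measurement instead.
- The cameras' estimates of the slot centre differed by 2–3 mm. I used the wrist camera's, and the coupon entered without resistance.

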